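Load the glaze photometer and start a reading

ROBOT

A 6-joint arm with a two-finger parallel gripper is mounted at the origin on the work surface. World frame = base frame: x ahead of the robot, y to its left, z up, the work surface at z = 0. Lengths are in mm, angles in rad, forces in N, time in s.
With the tool pointing down it reaches from about 325 to 775 mm from the base axis. Payload 9.3 kg.
Tool frame: the origin (TCP) lies at the very end of the fingers, on their centre line; the grasp point (between the pads) lies 19 mm behind it (robot.grip_point_offset is the distance from the TCP to the grasp point, in mm); z points along the fingers, y is the line along which they close (so a half turn about z gives the same grasp; the last joint's range is limited). The gripper opens to 85 mm and grips with 20 to 120 N. Pads are 22 mm wide; open, the fingers measure 114 mm over their backs; the gripper's body (76 mm by 85 mm) begins 54 mm behind the grasp point. The pads swing forward as they close: fully open they stand 13 mm farther back than shut.
Start: joints at [0.988, 0.259, 0.021, 1.334, 0, 1.418], TCP at [229.18, 499.973, 231.279] pointing down, gripper open.
Joint ranges: [-3.04, 3.04], [-0.91, 1.82], [-1.04, 1.36], [-1.92, 1.95], [-1.52, 1.45], [-3.14, 3.14]. Speed limits (rad/s): [2.22, 2.22, 2.79, 3.14, 3.14, 3.14].

INTERFACE

Orientations are given as a rotation vector (axis times angle).
In Python, from rig import robot, optics, models gives the robot as it stands.
- The arm moves only by the tool apply_moves, never from a script. Its argument "targets" is text: rows parted by semicolons, each of 5 numbers parted by spaces: the shift along the tool's x, y, z as a fraction of full scale, then the turn about the tool's z as a fraction of full scale, then the opening, from -1 (shut) to 1 (fully open). In form: x y z yaw claw; .... A call has 1 to 12 rows; each row is the pose to reach, as a shift and turn from the pose commanded when the call began, along the tool's axes at that moment; what a row does not reach only later rows make up. Full scale, the value 1, is 150 mm for a shift and 0.5 rad for a turn. A row lasts 1/10 s, in which the tool goes at most 50 mm and 8.59 degrees, less where a joint would pass 70% of its speed; a pose out of reach is approached as far as the arm can. A call with a number of a shift or a turn outside -1 to 1 is refused whole. A call with a gripper value outside its range is refused whole. The fingers move at their own pace and stop on an object; "force" is the grip in N (left out, the last holds). Time passes only in rows, so rows that repeat a pose let the fingers close. It gives the time, the measured TCP pose, the force, the opening and the grip force at its end, in the units of the state.
- robot.get_obs(): the state, without advancing time (a new reading comes with each control period).
- optics.capture(name): name is "scene" or "top"; returns a dict with "frame" (384x512x3 uint8, red, green, blue), "fx", "fy", "cx", "cy" (pixels), "R" (3x3) and "t" (3): a world point X has camera coordinates R X + t. Camera axes: x right, y down, z forward; pixel columns grow to the right and rows downward; lengths in mm; the calibration is good to about 2 mm. A picture is of the moment at which its call begins. There is no depth.
- robot.finish_job(): hands the job in; it is judged then, once.
Trained networks look in a picture, given as the dict that the camera call returned (one of the last four; its "shot" number tells which), for a name from the list of things; names that differ only in an ending like _2 or _b are one class to them, and where a whole thing is asked for, a point or a joint stands for the part that bears it (a point fixed in the world has none). Each returns a list of dicts, best first, with "confidence" (0 to 1); they miss things now and then, are a little off and sometimes report something else, mostly with a low value. They report only what shows in the picture. A call takes as long as a camera call. They do not tell look-alikes from the thing itself.
- models.search_frame(picture, label): "extent" ([left, top, right, bottom] in pixels, round what is visible of it).
- models.tip_of(picture, label): "position" ([column, row] in pixels: a listed point, or the origin of a listed thing).
The state is a dict: "time_s": time; "qpos": joint angles; "joint_vel": joint speeds; "joint_torque": joint torques, N m; "eef_pos": TCP position; "ee_rot": TCP orientation; "wrist_force": force on the tool from outside, world axes, zero at the start; "moment": the same for the moment, N m; "opening": finger opening in mm; "grip_force": force on a finger pad.
Only numpy, scipy, OpenCV 4.12 (cv2) and the standard library are available. Lean on these libraries where they do the work, as an engineer would, in place of code of your own. Each camera call takes 0.05 s, during which the arm holds its last target. There are 200 camera calls.

TASK

Measure the tint of the fired glaze trials: push the loose cell carrier fully home against both stops of the photometer's stage, and stand every cell from the ware board down in it, one to a slot, clear faces across the light path (facing the lamp and detector housings) - the white-headed blank in slot 1, the marked end nearest you, the black-headed trials in any of the others. Then slide the light hood fully shut and press the green start button. Leave the rest of the bench as it is.

Things in the scene. Friction and masses are not known exactly. Their poses are not given: they have to be found in the camera images.
- photometer: fixed bench photometer, turned a little. Origin on the table below the middle of the carrier's home place; x points away from the robot, y left, z up. Its flat dark stage, top at z 30 mm, spans x -150 to +120 and y -65 to +125 mm between two white housings 90 mm high: detector on the right (y -145 to -65), lamp on the left (y 128 to 288). Four light beams run along its y at x = -57, -19, 19, 57 mm
- home (a point): point on the stage top where the centre of the carrier's underside lies when it touches both stops, parallel to the photometer; axes as the photometer's. The stops are bright metal, 12 mm high: a fence along x with its face at y = -21 mm, and an end stop across the far end with its face at x = +81 mm from here
- carrier: loose aluminium carrier, 162 mm long (its x), 42 wide (y), 32 high, about 0.4 kg (takes 4 to 12 N to push), on the stage 14 to 34 mm off both stops and within 0.15 rad of parallel. Origin at the centre of its underside. Four 28 mm square slots in a row along x, 38 mm apart, open on top, floor 4 mm thick. A white bar with a red dot marks its -x end (slot 1), towards the robot
- slot1 (a point): centre of the floor of carrier slot 1, at the marked end nearest the robot (4 mm above the carrier's underside, at its x = -57 mm)
- slot2 (a point): the same for slot 2 (x = -19 mm)
- slot3 (a point): the same for slot 3 (x = +19 mm)
- slot4 (a point): the same for slot 4 (x = +57 mm), far end
- blank: reference cell, always present: 25 x 25 mm square, 56 mm tall, 60 g; origin at the centre of its underside, z up. The top 22 mm is a solid white head to hold it by; below, the faces at +x and -x are clear windows of colourless glass, those at +y and -y are blind. A black line on top of the head runs along x, from clear face to clear face
- trial_a: glaze trial cell, may be absent: 25 x 25 mm square, 56 mm tall, 60 g; origin at the centre of its underside, z up. The top 22 mm is a solid black head to hold it by; below, the faces at +x and -x are clear windows of green celadon glaze, those at +y and -y are blind. A white line on top of the head runs along x, from clear face to clear face
- trial_b: glaze trial cell, may be absent: 25 x 25 mm square, 56 mm tall, 60 g; origin at the centre of its underside, z up. The top 22 mm is a solid black head to hold it by; below, the faces at +x and -x are clear windows of amber glaze, those at +y and -y are blind. A white line on top of the head runs along x, from clear face to clear face
- trial_c: glaze trial cell, may be absent: 25 x 25 mm square, 56 mm tall, 60 g; origin at the centre of its underside, z up. The top 22 mm is a solid black head to hold it by; below, the faces at +x and -x are clear windows of blue glaze, those at +y and -y are blind. A white line on top of the head runs along x, from clear face to clear face
- ware_board: fixed wooden board on the right, 240 mm (x) by 190 mm (y), 16 mm thick, on which the cells stand at the start, upright, each turned any way; origin at the centre of its underside. A loose test tile lies among the cells
- hood (a joint): slide of the black light hood, m: 0 = right back to the left over the lamp housing (stage open, hood's edge at photometer y +125 mm), 0.185 = shut against the detector housing; shuts along the photometer's -y, 1.5 N friction, stays where left; may start partly over the stage. Flat top 100 mm above the table; walls 60 mm high hang from its ends at x -139 to -134 and 103 to 108 mm
- hood_grip (a point): centre of the top of the orange fin on the hood, which moves with it: 14 mm thick along the photometer's y, 70 mm long along its x, 28 mm high, this point 128 mm above the table; fin centre 65 mm behind the hood's leading (-y) edge
- start (a joint): press of the green start button, m: 0 = up, 0.006 = fully down, about 5 N; springs back
- start_top (a point): centre of the top of the green start button (26 mm across), on the near end of the detector housing; pressed straight down
- tile: bystander: glazed test tile 50 x 35 x 7 mm lying loose near the middle of the ware board; origin at the centre of its underside
- bowl_1: bystander: clay-coloured bowl, 110 mm across, 62 mm high; origin at the centre of its underside
- bowl_2: bystander: celadon bowl, same size
- jar_1: bystander: glaze jar 64 mm across, 85 mm high, white cap
- jar_2: bystander: glaze jar, same size, blue cap
- brush: bystander: brush lying near the right front of the table
- rib: bystander: wooden potter's rib 100 x 50 x 6 mm, lying at the left front
Mind the look-alikes: they are no part of the job. What is shaped like the blank but red or yellow is not meant.

How it is judged:
By the outcome, as a careful person would: the job done as asked, in the order asked, and still so for the second after the job is handed in, with the robot touching nothing.
Of trial_a, trial_b, trial_c only 2 to 3 are there at a start; the rules pass over those that are not, and their reading is None.
At some moment in a run one of carrier may be knocked a few centimetres aside while the robot is not near it.
It also fails if it takes over 210 s, if anything falls off the work surface, if the arm or the gripper's body presses on something with over 40 N, if the wrist force passes 120 N, or if a joint passes its speed limit or range.

## Working session

There is one attempt and no reset: what is moved stays moved. The work goes in short steps, Python scripts to look and compute and a tool call to move; the robot and the scene stay as the last step left them, time stands still between calls to the robot, and variables do not carry over. Pictures are saved under pics/ and viewed, at most 14 in all, crops included, and the job is handed in when it is done.

Besides the shell and the picture viewer there is one more tool, called after "Request:" as a command line: name --argument value ..., lists and objects as JSON in quotes. apply_moves: Moves the arm, as the interface text tells. Shift numbers are shares of 150 mm and turn numbers shares of 0.5 rad, none past 1 either way. Its arguments: {"type":"object","properties":{"targets":{"type":"string"},"force":{"type":"number"}},"required":["targets"]}

```bash
ls; mkdir -p pics; cat > h.py <<'E'
import numpy as np, cv2
from rig import robot, optics, models
from scipy.spatial.transform import Rotation as Ro
def cap(n,save=None):
    p=optics.capture(n)
    if save: cv2.imwrite('pics/'+save,cv2.cvtColor(p['frame'],cv2.COLOR_RGB2BGR))
    return p
def ray(p,uv,z):
    R=np.array(p['R']);t=np.array(p['t'])
    d=R.T@np.array([(uv[0]-p['cx'])/p['fx'],(uv[1]-p['cy'])/p['fy'],1.]);c=-R.T@t
    return c+d*(z-c[2])/d[2]
def proj(p,X):
    c=np.array(p['R'])@np.array(X,float)+np.array(p['t'])
    return np.array([p['fx']*c[0]/c[2]+p['cx'],p['fy']*c[1]/c[2]+p['cy']])
E
python3 - <<'E'
from h import *
s=cap('scene');t=cap('top')
im=np.vstack([s['frame'],t['frame']])
for n,p in(('s0',s),('t0',t)):
    cv2.imwrite(f'pics/{n}.png',cv2.cvtColor(cv2.resize(p['frame'],(800,600),interpolation=cv2.INTER_CUBIC),cv2.COLOR_RGB2BGR))
    print(n,p['fx'],p['cx'],p['cy'],np.round(-np.array(p['R']).T@p['t']))
o=robot.get_obs();print(o['eef_pos'],o['ee_rot'],o['opening'],o['time_s'])
E
```

```text
pics
s0 423.8900128931186 257.4794395818953 194.13982893808603 [1202. -330. 1220.]
t0 497.17322490537447 255.9675513513305 190.33749907652836 [ 260.    9. 1737.]
[229.04164585 499.76986513 230.70757467] [-6.69794579e-01 -3.06890026e+00  1.81369660e-03] 85.51274710798474 0.1
```

View pics/s0.png

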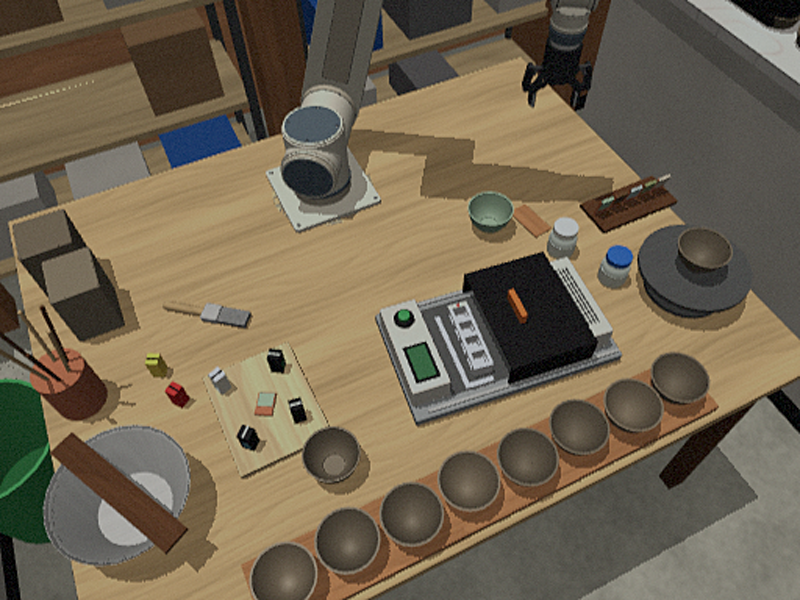

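View pics/t0.png

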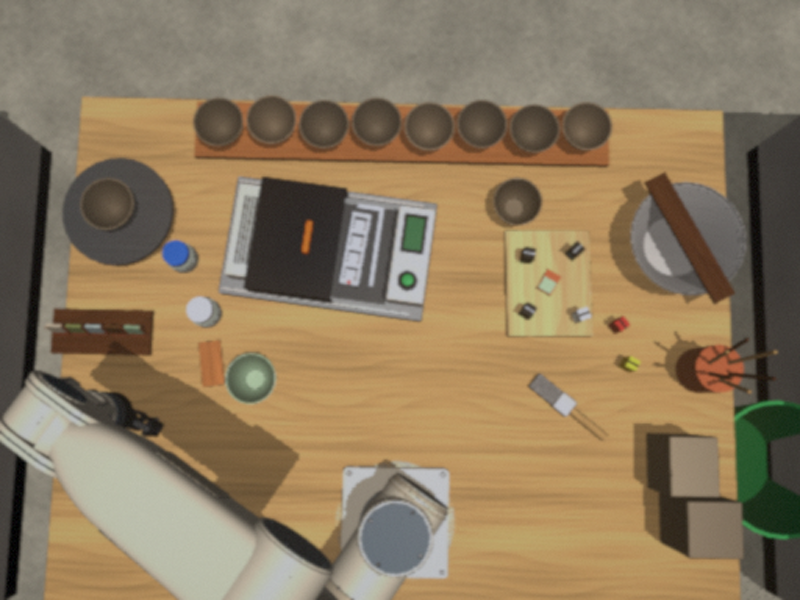

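The scene picture (800 px wide) shows the white-headed blank at (218,378). The three black trials are at (276,358), (297,408) and (247,436), and the tile is at (265,403). The look-alikes are the red cell at (177,394) and the yellow one at (155,364). The hood partly covers the stage, with its fin at (517,305); the carrier is at (470,335) and the button at (404,317).

```bash
cat > m.py <<'E'
from h import *
H=dict(photometer=0,home=30,carrier=30,slot1=34,slot2=34,slot3=34,slot4=34,blank=16,trial_a=16,tile=16,ware_board=0,hood_grip=128,start_top=None)
if __name__=='__main__':
  P=[cap('scene'),cap('top')]
  for n,z in H.items():
    for p,c in zip(P,'st'):
        for d in models.tip_of(p,n)[:4]:
            if d['confidence']<.3: continue
            print(n,c,round(d['confidence'],2),np.round(d['position'],1),np.round(ray(p,d['position'],96 if z is None else z),1))
E
python3 m.py
python3 - <<'E'
from h import *
s=cap('scene');t=cap('top')
a=s['frame'][200:310,120:230]; b=t['frame'][135:225,315:415]
f=lambda a,h:cv2.resize(a,None,fx=h/a.shape[0],fy=h/a.shape[0],interpolation=cv2.INTER_CUBIC)
im=np.hstack([f(a,380),f(b,380)]);print(im.shape)
cv2.imwrite('pics/c1.png',cv2.cvtColor(im,cv2.COLOR_RGB2BGR))
a=s['frame'][150:280,230:410]; b=t['frame'][105:210,135:285]
im=np.hstack([f(a,280),f(b,280)]);print(im.shape)
cv2.imwrite('pics/c2.png',cv2.cvtColor(im,cv2.COLOR_RGB2BGR))
E
```

```text
photometer s 0.64 [299.3 229.7] [612.1  85.5   0. ]
home s 0.68 [294.6 227. ] [611.   66.6  30. ]
home s 0.57 [168.5 259.9] [ 540.9 -340.7   30. ]
home t 0.84 [230.4 161.6] [582.6  89.2  30. ]
home t 0.64 [135.6 235.1] [320.5 405.9  30. ]
carrier s 0.94 [299.7 217.9] [587.9  98.3  30. ]
carrier t 0.77 [226.7 158.9] [591.9 102.3  30. ]
slot1 s 0.98 [295.  213.2] [567.1  91.9  34. ]
slot1 s 0.74 [304.8 231.6] [642.5  86.3  34. ]
slot1 s 0.65 [301.7 221.7] [605.6  95.6  34. ]
slot1 s 0.58 [295.7 208. ] [550.1 103.8  34. ]
slot1 t 0.9 [226.4 173.4] [540.  101.7  34. ]
slot1 t 0.88 [229.2 153.8] [609.4  93.9  34. ]
slot1 t 0.66 [226.6 164.5] [571.3 101.9  34. ]
slot1 t 0.61 [230.4 147.1] [633.3  90.3  34. ]
slot2 s 0.98 [295.  213.2] [567.1  91.9  34. ]
slot2 s 0.74 [304.8 231.6] [642.5  86.3  34. ]
slot2 s 0.65 [301.7 221.7] [605.6  95.6  34. ]
slot2 s 0.58 [295.7 208. ] [550.1 103.8  34. ]
slot2 t 0.9 [226.4 173.4] [540.  101.7  34. ]
slot2 t 0.88 [229.2 153.8] [609.4  93.9  34. ]
slot2 t 0.66 [226.6 164.5] [571.3 101.9  34. ]
slot2 t 0.61 [230.4 147.1] [633.3  90.3  34. ]
slot3 s 0.98 
[... 1350 characters left out ...]
s 0.52 [168.2 260.5] [ 534.7 -342.4   16. ]
tile t 0.62 [349.6 181.1] [ 524.9 -329.7   16. ]
ware_board s 0.8 [171.  262.6] [ 536.8 -336.9    0. ]
ware_board s 0.63 [176.9 235.6] [ 452.2 -287.1    0. ]
ware_board t 0.75 [352.8 180.6] [ 529.4 -344.2    0. ]
hood_grip s 0.66 [328.9 192.2] [596.1 191.5 128. ]
hood_grip t 0.68 [194.4 149.8] [601.  204.2 128. ]
hood_grip t 0.67 [334.  200.3] [ 443.3 -256.5  128. ]
hood_grip t 0.63 [131.  196.9] [440.5 404.4 128. ]
start_top s 0.42 [262.1 202.2] [516.9  -4.2  96. ]
start_top t 0.53 [349.9 179.7] [ 517.4 -315.    96. ]
start_top t 0.4 [258.5 178.4] [515.2  -9.3  96. ]
start_top t 0.34 [336.1 200.1] [ 447.7 -268.7   96. ]
(380, 802, 3)
(280, 788, 3)
```

View pics/c1.png

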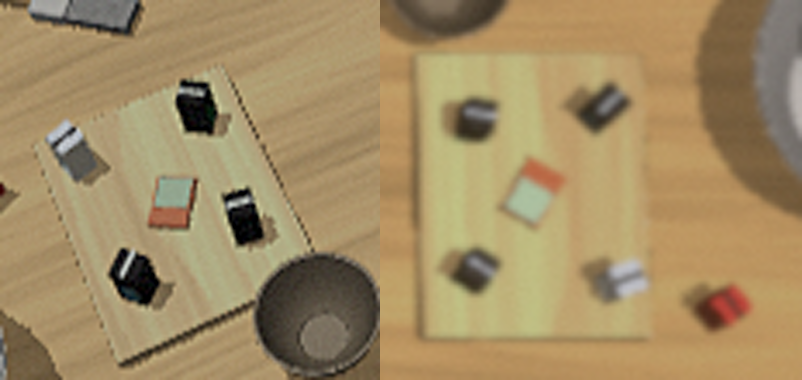

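View pics/c2.png

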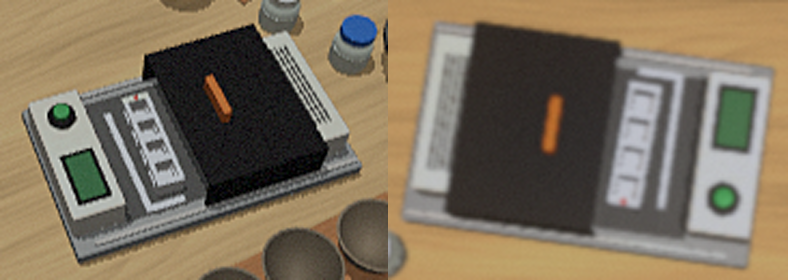

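Crop 1 confirms the blank by its white head with a black line, at scene pixel (142,243); the red cell beside the board is a decoy. Crop 2 shows the marked end of the carrier with its red dot nearest the robot, the bright fence on the detector side and the end stop at the far end.

```bash
cat > seg.py <<'E'
from h import *
def tri(ps,uvs):
    A=[];b=[]
    for p,uv in zip(ps,uvs):
        R=np.array(p['R']);t=np.array(p['t']);d=R.T@np.array([(uv[0]-p['cx'])/p['fx'],(uv[1]-p['cy'])/p['fy'],1.]);d/=np.linalg.norm(d)
        M=np.eye(3)-np.outer(d,d);A.append(M);b.append(M@(-R.T@t))
    A=np.vstack(A);b=np.hstack(b);X=np.linalg.lstsq(A,b,rcond=None)[0]
    return X,np.linalg.norm(A@X-b)
def cc(m):
    n,l,s,c=cv2.connectedComponentsWithStats(m.astype(np.uint8));return [(s[i],c[i],l==i) for i in range(1,n) if s[i][4]>=6]
def hsv(p): return cv2.cvtColor(p['frame'],cv2.COLOR_RGB2HSV)
def gripfin(p):
    h=hsv(p);m=(h[...,0]<14)&(h[...,1]>200)&(h[...,2]>120);return m
E
python3 - <<'E'
from seg import *
P=[cap('scene'),cap('top')]
for p in P:
    h=hsv(p)
    for nm,m in (('or',gripfin(p)),('gr',(abs(h[...,0].astype(int)-65)<15)&(h[...,1]>120)&(h[...,2]>70))):
        for s,c,_ in cc(m): print(nm,s,np.round(c,1))
# rectified orthographic view of photometer at plane z=62 and board at z=72
def rect(p,z,x0,x1,y0,y1,k=4):
    xs=np.arange(x1,x0,-1/k);ys=np.arange(y1,y0,-1/k)
    c=np.array(p['R']);t=np.array(p['t'])
    X=np.stack(np.broadcast_arrays(xs[:,None],ys[None],z),-1)@c.T+t
    return cv2.remap(p['frame'],(p['fx']*X[...,0]/X[...,2]+p['cx']).astype(np.float32),(p['fy']*X[...,1]/X[...,2]+p['cy']).astype(np.float32),cv2.INTER_CUBIC)
im=np.hstack([rect(p,62,470,740,-50,150,2) for p in P])
print(im.shape);cv2.imwrite('pics/r1.png',cv2.cvtColor(im,cv2.COLOR_RGB2BGR))
im=np.hstack([rect(p,72,420,640,-440,-240,2) for p in P])
print(im.shape);cv2.imwrite('pics/r2.png',cv2.cvtColor(im,cv2.COLOR_RGB2BGR))
E
```

```text
gr [255 198   7   7  41] [258.  201.3]
gr [272 228   4   4   7] [273.6 229.3]
gr [  0 243  22   7  48] [ 10.4 244.5]
gr [  0 283  32  36 418] [ 14.2 300.9]
gr [258 176   6   6  29] [260.3 178.4]
gr [471 257  41  64 902] [480.9 289.3]
gr [476 333  36  12 110] [492.3 340.4]
(540, 800, 3)
(440, 800, 3)
```

View pics/r1.png

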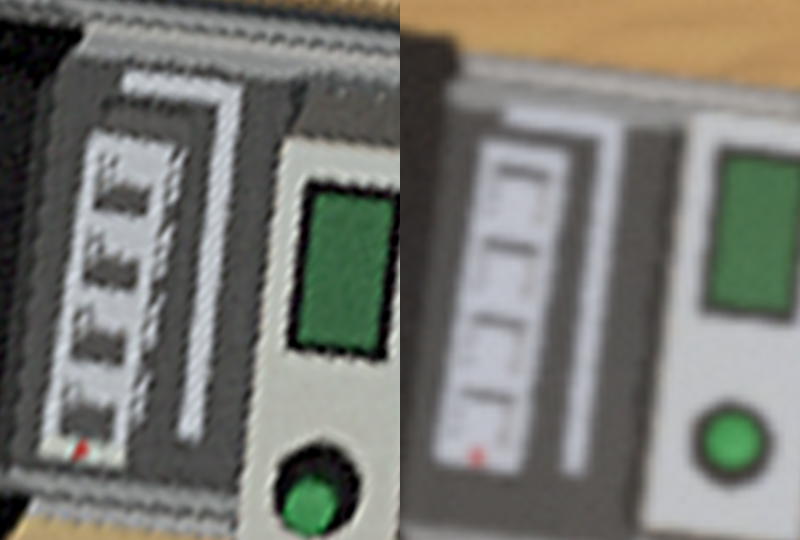

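View pics/r2.png

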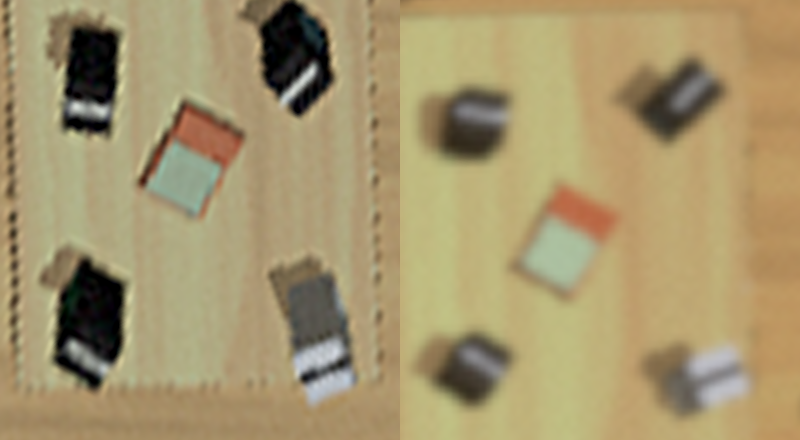

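Rectified views at z=62 mm and z=72 mm, 2 px per mm:
- **Carrier:** centred near (590,98), turned about -0.145 rad.
- **Photometer:** turned about -0.11 rad, home near (600,80).
- **Trials:** T1 (588,-283), T2 (596,-387), T3 (461,-283).
- **Blank:** (455,-400).

I'll open the hood first, because its edge is only about 16 mm from the carrier.

```bash
cat > go.py <<'E'
import sys
from h import *
# go.py X Y Z [yaw of tool-y, rad, mod pi]
def go(x,y,z,yaw=None):
    o=robot.get_obs();R=Ro.from_rotvec(o['ee_rot']).as_matrix();p=np.array(o['eef_pos'])
    a=np.arctan2(R[1,1],R[0,1]);d=R.T@(np.array([x,y,z])-p)
    t=0
    if yaw is not None:
        t=(yaw-a+np.pi/2)%np.pi-np.pi/2; t=-t
    print('t',round(o['time_s'],1),'pos',p.round(1),'yaw',round(a,3),'q6',round(o['qpos'][5],2),'F',np.round(o['wrist_force'],1),'op',round(o['opening'],1))
    print('MOVE shift units',(d/150).round(3),'turn units',round(t/.5,3),'(alt',round((t-np.sign(t)*np.pi)/.5,2),') dist',np.linalg.norm(d).round())
if __name__=='__main__': go(*map(float,sys.argv[1:]))
E
python3 go.py 613 199 170 1.461
```

```text
t 1.7 pos [229.2 500.  231.3] yaw 1.141 q6 1.42 F [-0.1 -0.3  0.4] op 85.5
MOVE shift units [-3.162 -0.758  0.409] turn units -0.64 (alt 5.64 ) dist 492.0
```

Request:
apply_moves --targets "-1 -0.25 0 0 1;-1 -0.25 0 0 1;-1 -0.25 0 0 1;-1 -0.25 0 0 1" --force 30

```text
time_s: 2.1
eef_pos: [353.5, 400.6, 231.1]
ee_rot: [0.677, 3.067, -0.001]
wrist_force: [0.1, 1.3, -0.2]
opening: 85.7
grip_force: 0.0
```

Request:
apply_moves --targets "-1 -0.25 0 0 1;-1 -0.25 0 0 1;-1 -0.25 0 0 1;-1 -0.25 0 0 1"

```text
time_s: 2.5
eef_pos: [474.1, 304.0, 230.7]
ee_rot: [0.676, 3.067, -0.001]
wrist_force: [-0.7, -0.2, 0.5]
opening: 85.6
grip_force: 0.0
```

Request:
apply_moves --targets "-1 -0.25 0 -0.64 1;-1 -0.25 0 -0.64 1;-1 -0.25 0 -0.64 1;-1 -0.25 0 -0.64 1;-1 -0.25 0 -0.64 1"

```text
time_s: 3.0
eef_pos: [592.0, 209.6, 230.5]
ee_rot: [-0.176, -3.135, 0.0]
wrist_force: [-0.7, -0.4, 0.2]
opening: 85.4
grip_force: 0.0
```

```bash
python3 go.py 612 199 108 1.461
```

```text
t 3.0 pos [592.  209.6 230.5] yaw 1.459 q6 0.32 F [-0.7 -0.4  0.2] op 85.4
MOVE shift units [-0.141 -0.055  0.816] turn units -0.005 (alt 6.28 ) dist 125.0
```

Request:
apply_moves --targets "-0.1 -0.05 0 0 1;-0.1 -0.05 0.4 0 1;-0.1 -0.05 0.6 0 1;-0.1 -0.05 0.8 0 1;-0.1 -0.05 0.8 0 1;-0.1 -0.05 0.8 0 -1;-0.1 -0.05 0.8 0 -1;-0.1 -0.05 0.8 0 -1;-0.1 -0.05 0.8 0 -1;-0.1 -0.05 0.8 0 -1;-0.1 -0.05 0.8 0 -1;-0.1 -0.05 0.8 0 -1"

```text
time_s: 4.2
eef_pos: [605.8, 201.0, 112.3]
ee_rot: [0.173, 3.135, 0.0]
wrist_force: [-1.5, -0.7, 6.4]
opening: 13.1
grip_force: 32.9
```

```bash
python3 go.py 612 271 110 1.461
```

```text
t 4.2 pos [605.8 201.  112.3] yaw 1.461 q6 0.3 F [-1.5 -0.7  6.4] op 13.1
MOVE shift units [0.01  0.468 0.016] turn units -0.001 (alt 6.28 ) dist 70.0
```

Request:
apply_moves --targets "0 0.1 0 0 -1;0 0.2 0 0 -1;0 0.3 0 0 -1;0 0.4 0 0 -1;0 0.43 0 0 -1;0 0.45 0 0 -1;0 0.455 0 0 -1;0 0.46 0 0 -1;0 0.465 0 0 -1;0 0.465 0 0 -1"

```text
time_s: 5.2
eef_pos: [614.0, 269.3, 112.3]
ee_rot: [0.174, 3.134, -0.003]
wrist_force: [1.4, -7.9, 7.3]
opening: 13.4
grip_force: 32.9
```

Request:
apply_moves --targets "0 0 0 0 -0.2;0 0 0 0 -0.2;0 0 -0.3 0 -1;0 0 -0.5 0 -1;0 0 -0.5 0 -1;0 0 -0.5 0 -1"

```text
time_s: 5.8
eef_pos: [613.1, 270.8, 186.5]
ee_rot: [0.172, 3.136, 0.001]
wrist_force: [-0.1, -0.4, -0.2]
opening: -0.2
grip_force: 0.0
```

```bash
python3 go.py 596 154 40 1.457; python3 - <<'E'
from h import *
t=cap('top');s=cap('scene')
for n in('carrier','home'):
    print(n,[ (c,np.round(ray(p,d['position'],30)[:2],1),round(d['confidence'],2)) for c,p in(('t',t),('s',s)) for d in models.tip_of(p,n)[:2]])
E
```

```text
t 5.8 pos [613.1 270.8 186.5] yaw 1.461 q6 0.4 F [-0.1 -0.4 -0.2] op -0.2
MOVE shift units [ 0.029 -0.787  0.976] turn units 0.009 (alt -6.27 ) dist 188.0
carrier [('t', array([596.6,  97.2]), 0.75), ('s', array([589.7,  95.8]), 0.65), ('s', array([ 285.9, -382.2]), 0.38)]
home [('t', array([591.5,  88.7]), 0.57), ('s', array([595.6,  73.1]), 0.62), ('s', array([ 715.6, -259.9]), 0.34)]
```

Request:
apply_moves --targets "0.03 -0.3 0 0 -1;0.03 -0.6 0 0 -1;0.03 -0.79 0 0 -1;0.03 -0.79 0.2 0 -1;0.03 -0.79 0.5 0 -1;0.03 -0.79 0.7 0 -1;0.03 -0.79 0.9 0 -1;0.03 -0.79 0.97 0 -1;0.03 -0.79 0.97 0 -1"

```text
time_s: 7.0
eef_pos: [594.7, 153.0, 39.3]
ee_rot: [-0.172, -3.134, 0.001]
wrist_force: [-0.0, 1.1, 0.9]
opening: -0.4
grip_force: 0.0
```

```bash
python3 go.py 590 117 40 1.457
```

```text
t 7.0 pos [594.7 153.   39.3] yaw 1.461 q6 0.23 F [-0.   1.1  0.9] op -0.4
MOVE shift units [ 0.005 -0.242 -0.004] turn units 0.008 (alt -6.28 ) dist 36.0
```

Request:
apply_moves --targets "0 -0.08 0 0 -1;0 -0.13 0 0 -1;0 -0.16 0 0 -1;0 -0.19 0 0 -1;0 -0.21 0 0 -1;0 -0.22 0 0 -1;0 -0.22 0 0 -1"

```text
time_s: 7.7
eef_pos: [592.1, 120.1, 40.9]
ee_rot: [0.173, 3.137, -0.0]
wrist_force: [0.2, 2.2, 1.0]
opening: -0.0
grip_force: 0.8
```

Request:
apply_moves --targets "0 -0.01 0 0 -1;0 -0.01 0 0 -1;0 -0.02 0 0 -1;0 -0.02 0 0 -1"

```text
time_s: 8.1
eef_pos: [591.6, 117.3, 40.7]
ee_rot: [-0.172, -3.137, -0.0]
wrist_force: [1.2, 2.7, 1.3]
opening: 0.1
grip_force: 1.5
```

Request:
apply_moves --targets "0 -0.01 0 0 -1;0 -0.01 0 0 -1;0 -0.02 0 0 -1;0 -0.02 0 0 -1"

```text
time_s: 8.5
eef_pos: [591.2, 115.4, 40.8]
ee_rot: [-0.171, -3.137, -0.004]
wrist_force: [-1.2, 8.0, 2.9]
opening: -0.2
grip_force: 4.6
```

Request:
apply_moves --targets "0 -0.01 0 0 -1;0 -0.01 0 0 -1;0 -0.02 0 0 -1;0 -0.02 0 0 -1"

```text
time_s: 8.9
eef_pos: [591.2, 114.9, 41.5]
ee_rot: [0.168, 3.136, 0.011]
wrist_force: [-1.4, 21.3, 6.6]
opening: -0.2
grip_force: 10.8
```

```bash
python3 - <<'E'
from h import *
t=cap('top');s=cap('scene')
def rect(p,z,x0,x1,y0,y1,k=4):
    xs=np.arange(x1,x0,-1/k);ys=np.arange(y1,y0,-1/k)
    X=np.stack(np.broadcast_arrays(xs[:,None],ys[None],z),-1)@np.array(p['R']).T+p['t']
    return cv2.remap(p['frame'],(p['fx']*X[...,0]/X[...,2]+p['cx']).astype(np.float32),(p['fy']*X[...,1]/X[...,2]+p['cy']).astype(np.float32),cv2.INTER_CUBIC)
im=np.hstack([rect(p,62,470,740,-50,150,2) for p in (s,t)])
cv2.imwrite('pics/r3.png',cv2.cvtColor(im,cv2.COLOR_RGB2BGR))
E
```

```text
(no output)
```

View pics/r3.png

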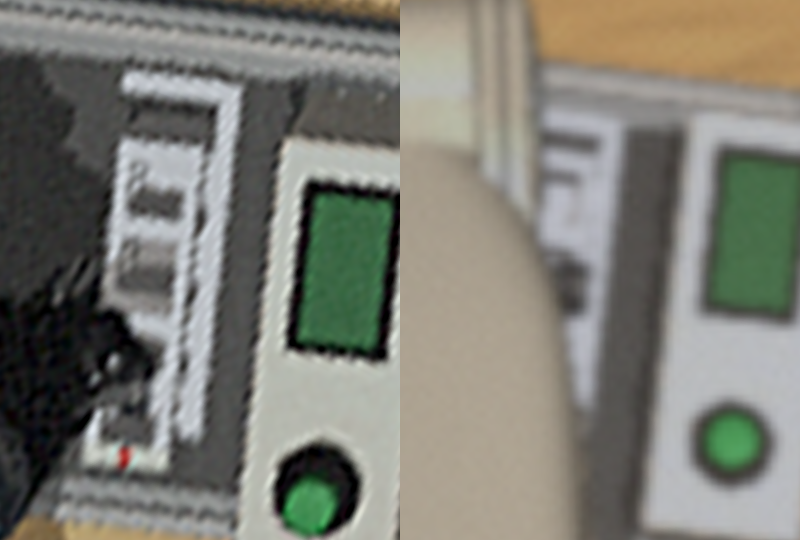

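The carrier is now against the fence in the scene view (red dot at (124,457)). Next I'll push it from the marked end to the end stop.

Request:
apply_moves --targets "0 0.05 0 0 -1;0 0.1 0 0 -1;0 0.1 -0.3 0 -1;0 0.1 -0.4 0 -1;0.3 0.1 -0.4 0 -1;0.6 0.0 -0.4 0 -1;0.76 -0.23 -0.4 0 -1;0.76 -0.23 -0.4 0 -1;0.76 -0.23 -0.4 0 -1"

```text
time_s: 9.9
eef_pos: [473.9, 88.9, 101.2]
ee_rot: [0.175, 3.136, -0.001]
wrist_force: [0.7, -0.7, -0.7]
opening: -0.4
grip_force: 0.0
```

```bash
python3 go.py 476.7 93.6 40 1.457
```

```text
t 9.9 pos [473.9  88.9 101.2] yaw 1.459 q6 0.12 F [ 0.7 -0.7 -0.7] op -0.4
MOVE shift units [-0.015  0.033  0.408] turn units 0.005 (alt -6.28 ) dist 61.0
```

Request:
apply_moves --targets "0 0.03 0.2 0 -1;0 0.03 0.4 0 -1;0 0.03 0.41 0 -1;-0.08 0.03 0.41 0 -1;-0.12 0.03 0.41 0 -1;-0.15 0.03 0.41 0 -1;-0.17 0.03 0.41 0 -1;-0.19 0.03 0.41 0 -1;-0.2 0.03 0.41 0 -1;-0.2 0.03 0.41 0 -1"

```text
time_s: 10.9
eef_pos: [504.5, 90.7, 39.4]
ee_rot: [0.173, 3.136, -0.0]
wrist_force: [-1.1, 0.1, 1.7]
opening: 0.2
grip_force: 0.9
```

Request:
apply_moves --targets "-0.01 0 0 0 -1;-0.01 0 0 0 -1;-0.02 0 0 0 -1;-0.02 0 0 0 -1"

```text
time_s: 11.3
eef_pos: [507.4, 90.4, 39.3]
ee_rot: [0.172, 3.137, -0.0]
wrist_force: [-3.5, -0.2, 1.9]
opening: -0.5
grip_force: 1.3
```

Request:
apply_moves --targets "-0.01 0 0 0 -1;-0.01 0 0 0 -1;-0.02 0 0 0 -1;-0.02 0 0 0 -1"

```text
time_s: 11.7
eef_pos: [510.5, 90.1, 39.3]
ee_rot: [0.172, 3.137, 0.0]
wrist_force: [-1.3, -0.3, 1.0]
opening: 0.1
grip_force: 1.0
```

Request:
apply_moves --targets "-0.01 0 0 0 -1;-0.01 0 0 0 -1;-0.02 0 0 0 -1;-0.02 0 0 0 -1"

```text
time_s: 12.1
eef_pos: [510.9, 90.0, 39.0]
ee_rot: [-0.172, -3.132, -0.0]
wrist_force: [-11.7, 1.5, 6.8]
opening: 0.2
grip_force: 6.3
```

Request:
apply_moves --targets "-0.01 0 0 0 -1;-0.01 0 0 0 -1;-0.02 0 0 0 -1;-0.02 0 0 0 -1"

```text
time_s: 12.5
eef_pos: [510.9, 90.0, 38.7]
ee_rot: [-0.171, -3.127, -0.0]
wrist_force: [-24.5, 2.2, 15.8]
opening: 0.2
grip_force: 12.4
```

The carrier is seated: 25 N against the end stop with no further travel. Now the blank.

Request:
apply_moves --targets "0.05 0 0 0 -1;0.1 0 -0.2 0 -1;0.1 0 -0.5 0 0;0.1 -0.3 -0.8 0 1;0.1 -0.6 -0.8 0 1;0.1 -1 -0.8 0 1;0.1 -1 -0.8 0 1"

```text
time_s: 13.2
eef_pos: [485.4, -61.8, 160.2]
ee_rot: [0.177, 3.134, -0.003]
wrist_force: [0.4, 1.0, -0.5]
opening: 72.8
grip_force: 0.0
```

Request:
apply_moves --targets "0 -1 0 1 1;0 -1 0 1 1;0 -1 0 1 1;0 -1 0 1 1"

```text
time_s: 13.6
eef_pos: [468.5, -213.0, 159.2]
ee_rot: [0.959, 2.989, -0.003]
wrist_force: [0.2, 0.2, -0.4]
opening: 85.4
grip_force: 0.0
```

```bash
python3 go.py 455 -400 49 0.437; cat > r.py <<'E'
import sys
from h import *
def rect(p,z,x0,x1,y0,y1,k=2):
    xs=np.arange(x1,x0,-1/k);ys=np.arange(y1,y0,-1/k)
    X=np.stack(np.broadcast_arrays(xs[:,None],ys[None],z),-1)@np.array(p['R']).T+p['t']
    return cv2.remap(p['frame'],(p['fx']*X[...,0]/X[...,2]+p['cx']).astype(np.float32),(p['fy']*X[...,1]/X[...,2]+p['cy']).astype(np.float32),cv2.INTER_CUBIC)
# r.py out z x0 x1 y0 y1 k
if __name__=='__main__':
    a=list(map(float,sys.argv[2:]))
    im=np.hstack([rect(cap(n),*a) for n in('scene','top')]);print(im.shape)
    cv2.imwrite('pics/'+sys.argv[1],cv2.cvtColor(im,cv2.COLOR_RGB2BGR))
E
python3 r.py r4.png 62 490 700 30 130 4 >/dev/null; python3 -c "
import cv2;a=cv2.imread('pics/r4.png');cv2.imwrite('pics/r4.png',cv2.resize(a,(571,600)))"
```

```text
t 13.6 pos [ 468.5 -213.   159.2] yaw 0.95 q6 0.03 F [ 0.2  0.2 -0.4] op 85.4
MOVE shift units [-0.65  -1.065  0.738] turn units 1.026 (alt -5.26 ) dist 217.0
```

View pics/r4.png

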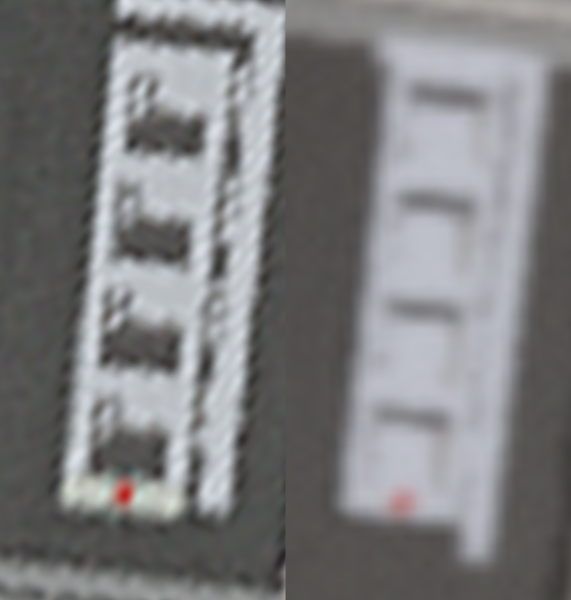

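The rectified view shows the carrier lying along the fence and up to the end stop, with its red dot at (402,500) in the top-camera panel. Now I'll pinch the blank twice to centre it.

Request:
apply_moves --targets "-0.65 -1 0 1 1;-0.65 -1 0 1 1;-0.65 -1 0 1 1;-0.65 -1 0 1 1;-0.65 -1 0 1 1;-0.65 -1 0 1 1"

```text
time_s: 14.3
eef_pos: [462.8, -385.4, 158.9]
ee_rot: [-1.652, -2.672, -0.001]
wrist_force: [-0.1, -0.5, -0.2]
opening: 85.6
grip_force: 0.0
```

```bash
python3 go.py 455 -400 49 0.437
```

```text
t 14.3 pos [ 462.8 -385.4  158.9] yaw 0.463 q6 0.27 F [-0.1 -0.5 -0.2] op 85.6
MOVE shift units [-0.064 -0.09   0.733] turn units 0.053 (alt -6.23 ) dist 111.0
```

Request:
apply_moves --targets "-0.06 -0.09 0.2 0.05 0.2;-0.06 -0.09 0.5 0.05 0.2;-0.06 -0.09 0.7 0.05 0.2;-0.06 -0.09 0.75 0.05 0.2;-0.06 -0.09 0.75 0.05 0.2;-0.06 -0.09 0.75 0.05 -1;-0.06 -0.09 0.75 0.05 -1;-0.06 -0.09 0.75 0.05 -1;-0.06 -0.09 0.75 0.05 -1;-0.06 -0.09 0.75 0.05 -1" --force 20

```text
time_s: 15.3
eef_pos: [455.4, -400.5, 48.9]
ee_rot: [1.686, 2.647, -0.0]
wrist_force: [1.3, 2.6, 6.6]
opening: 24.3
grip_force: 22.6
```

```bash
python3 go.py 455 -400 49 2.007
```

```text
t 15.3 pos [ 455.4 -400.5   48.9] yaw 0.436 q6 0.27 F [1.3 2.6 6.6] op 24.3
MOVE shift units [ 0.004 -0.001 -0.001] turn units -3.141 (alt 3.14 ) dist 1.0
```

Request:
apply_moves --targets "0 0 0 0 0.3;0 0 0 0 0.3;0 0 0 0 0.3;0 0 0 0 0.3;0 0 0 -0.3 0.3;0 0 0 -0.6 0.3;0 0 0 -0.9 0.3;0 0 0 -1 0.3;0 0 0 -1 0.3"

```text
time_s: 16.2
eef_pos: [454.3, -400.0, 46.7]
ee_rot: [-0.98, -2.985, -0.0]
wrist_force: [-0.2, -0.3, 0.3]
opening: 55.0
grip_force: 0.0
```

Request:
apply_moves --targets "0 0 0 -0.3 0.3;0 0 0 -0.6 0.3;0 0 0 -0.9 0.3;0 0 0 -1 0.3;0 0 0 -1 0.3"

```text
time_s: 16.7
eef_pos: [454.3, -400.0, 46.7]
ee_rot: [-0.213, -3.134, -0.0]
wrist_force: [0.2, 0.4, 0.1]
opening: 55.3
grip_force: 0.0
```

Request:
apply_moves --targets "0 0 0 -0.3 0.3;0 0 0 -0.6 0.3;0 0 0 -0.9 0.3;0 0 0 -1 0.3;0 0 0 -1 0.3"

```text
time_s: 17.2
eef_pos: [454.3, -400.0, 46.8]
ee_rot: [0.567, -3.09, -0.0]
wrist_force: [0.2, 0.9, -0.5]
opening: 55.6
grip_force: 0.0
```

```bash
python3 go.py 455.4 -400.5 47 2.007; python3 r.py r5.png 72 415 495 -450 -350 4
```

```text
t 17.2 pos [ 454.3 -400.    46.8] yaw 1.934 q6 -1.22 F [ 0.2  0.9 -0.5] op 55.6
MOVE shift units [-0.005 -0.006 -0.002] turn units -0.146 (alt 6.14 ) dist 1.0
(320, 800, 3)
```

View pics/r5.png

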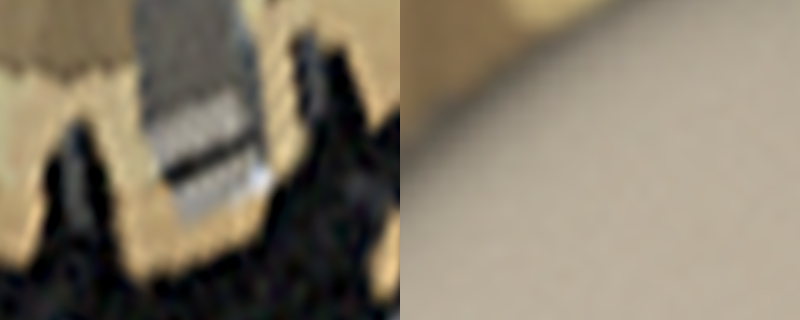

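The fingers straddle the upright blank, and its head line at (210,160) runs along the closing axis. I'll grip it.

Request:
apply_moves --targets "-0.005 -0.005 0 -0.15 0.3;-0.005 -0.005 0 -0.15 0.3;-0.005 -0.005 0 -0.15 -1;-0.005 -0.005 0 -0.15 -1;-0.005 -0.005 0 -0.15 -1;-0.005 -0.005 0 -0.15 -1;-0.005 -0.005 0 -0.15 -1;-0.005 -0.005 0 -0.15 -1" --force 35

```text
time_s: 18.1
eef_pos: [455.3, -400.5, 46.9]
ee_rot: [-0.685, 3.066, -0.0]
wrist_force: [0.2, -0.2, 0.4]
opening: 24.6
grip_force: 35.5
```

Request:
apply_moves --targets "0 0 -0.15 0 -1;0 0 -0.4 0 -1;0 0 -0.7 0 -1;0 0 -0.8 0 -1;0 0 -0.8 0 -1"

```text
time_s: 18.6
eef_pos: [456.1, -401.2, 169.4]
ee_rot: [-0.685, 3.064, -0.007]
wrist_force: [-0.2, -0.1, 0.0]
opening: 24.5
grip_force: 35.2
```

```bash
python3 - <<'E'
import numpy as np
# predicted slots
H=np.array([602.3,79.5]);psi=-.112
ex=np.array([np.cos(psi),np.sin(psi)])
for i,x in enumerate((-57,-19,19,57)): print(i+1,(H+x*ex).round(1))
E
python3 go.py 545.7 85.9 150 1.459
```

```text
1 [545.7  85.9]
2 [583.4  81.6]
3 [621.2  77.4]
4 [658.9  73.1]
t 18.6 pos [ 456.1 -401.2  169.4] yaw 2.011 q6 -1.3 F [-0.2 -0.1  0. ] op 24.5
MOVE shift units [-1.924  2.684  0.12 ] turn units 1.104 (alt -5.18 ) dist 496.0
```

Request:
apply_moves --targets "-0.65 0.9 0 0 -1;-0.65 0.9 0 0 -1;-0.65 0.9 0 0 -1;-0.65 0.9 0 0 -1"

```text
time_s: 19.0
eef_pos: [485.4, -232.4, 165.4]
ee_rot: [0.689, -3.064, -0.004]
wrist_force: [-0.1, -0.2, -0.6]
opening: 24.2
grip_force: 35.2
```

Request:
apply_moves --targets "-0.65 0.9 0 0.5 -1;-0.65 0.9 0 0.5 -1;-0.65 0.9 0 0.5 -1;-0.65 0.9 0 0.5 -1"

```text
time_s: 19.4
eef_pos: [516.3, -69.7, 165.5]
ee_rot: [0.301, -3.125, -0.002]
wrist_force: [0.7, -0.1, -0.7]
opening: 24.4
grip_force: 35.2
```

```bash
python3 go.py 545.7 85.9 110 1.459
```

```text
t 19.4 pos [516.3 -69.7 165.5] yaw 1.763 q6 -0.49 F [ 0.7 -0.1 -0.7] op 24.4
MOVE shift units [-0.391  0.98   0.371] turn units 0.608 (alt -5.68 ) dist 168.0
```

Request:
apply_moves --targets "-0.39 0.98 0 0.6 -1;-0.39 0.98 0 0.6 -1;-0.39 0.98 0 0.6 -1;-0.39 0.98 0 0.6 -1;-0.39 0.98 0 0.6 -1;-0.39 0.98 0.3 0.6 -1;-0.39 0.98 0.35 0.6 -1;-0.39 0.98 0.35 0.6 -1;-0.39 0.98 0.35 0.6 -1"

```text
time_s: 20.3
eef_pos: [546.7, 81.6, 115.1]
ee_rot: [0.174, 3.137, -0.0]
wrist_force: [-0.1, -0.4, -0.9]
opening: 24.2
grip_force: 35.2
```

```bash
python3 go.py 545.7 85.9 97 1.459;  python3 r.py r6.png 62 500 600 30 130 4
```

```text
t 20.3 pos [546.7  81.6 115.1] yaw 1.46 q6 0.11 F [-0.1 -0.4 -0.9] op 24.2
MOVE shift units [0.01  0.028 0.121] turn units 0.002 (alt -6.28 ) dist 19.0
(400, 800, 3)
```

View pics/r6.png

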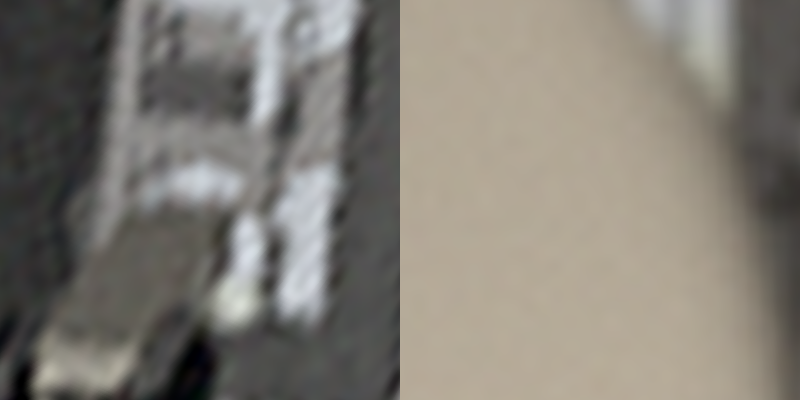

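The blank hangs just above slot 1. I'll lower it gently and watch the force.

Request:
apply_moves --targets "0.01 0.028 0.05 0 -1;0.01 0.028 0.1 0 -1;0.01 0.028 0.12 0 -1;0.01 0.028 0.14 0 -1;0.01 0.028 0.15 0 -1;0.01 0.028 0.16 0 -1;0.01 0.028 0.17 0 -1;0.01 0.028 0.18 0 -1;0.01 0.028 0.18 0 -1"

```text
time_s: 21.3
eef_pos: [545.2, 86.7, 87.1]
ee_rot: [-0.172, -3.137, 0.0]
wrist_force: [0.1, -0.2, -0.4]
opening: 24.2
grip_force: 35.2
```

Request:
apply_moves --targets "0 0 0.04 0 -1;0 0 0.08 0 -1;0 0 0.11 0 -1;0 0 0.13 0 -1;0 0 0.14 0 -1;0 0 0.14 0 -1"

```text
time_s: 21.9
eef_pos: [545.2, 86.7, 66.0]
ee_rot: [-0.172, -3.136, 0.0]
wrist_force: [-1.1, -0.0, -0.5]
opening: 24.2
grip_force: 35.2
```

Request:
apply_moves --targets "0 0 0.007 0 -1;0 0 0.007 0 -0.2;0 0 0.007 0 -0.2;0 0 0.007 0 -0.1;0 0 0 0 -0.1;0 0 -0.2 0 -0.1;0 0 -0.5 0 0;0 0 -0.7 0 0.3;0 0 -0.7 0 0.3"

```text
time_s: 22.8
eef_pos: [547.2, 86.8, 175.8]
ee_rot: [0.172, 3.129, 0.001]
wrist_force: [0.7, -0.4, 0.8]
opening: 55.5
grip_force: 0.0
```

```bash
python3 go.py 588 -283 160 0
```

```text
t 22.8 pos [547.2  86.8 175.8] yaw 1.461 q6 0.12 F [ 0.7 -0.4  0.8] op 55.5
MOVE shift units [-0.539 -2.421  0.107] turn units 2.922 (alt -3.36 ) dist 372.0
```

Request:
apply_moves --targets "-0.2 -1 0 1 0.3;-0.2 -1 0 1 0.3;-0.2 -1 0 1 0.3;-0.2 -1 0 1 0.3;-0.2 -1 0 1 0.3"

```text
time_s: 23.3
eef_pos: [558.4, -67.3, 170.5]
ee_rot: [-0.948, -2.994, 0.0]
wrist_force: [-0.3, 0.3, 0.4]
opening: 56.0
grip_force: 0.0
```

```bash
python3 go.py 588 -283 130 0
```

```text
t 23.3 pos [558.4 -67.3 170.5] yaw 0.957 q6 0.34 F [-0.3  0.3  0.4] op 56.0
MOVE shift units [-0.989 -1.062  0.269] turn units 1.915 (alt -4.37 ) dist 221.0
```

Request:
apply_moves --targets "-0.9 -0.95 0 1 0.3;-0.9 -0.95 0 1 0.3;-0.9 -0.95 0 1 0.3;-0.9 -0.95 0 1 0.3;-0.9 -0.95 0 1 0.3"

```text
time_s: 23.8
eef_pos: [588.2, -263.8, 169.8]
ee_rot: [-1.659, -2.668, 0.001]
wrist_force: [0.5, 0.6, -0.8]
opening: 55.5
grip_force: 0.0
```

```bash
python3 go.py 588 -283 47 0
```

```text
t 23.8 pos [ 588.2 -263.8  169.8] yaw 0.458 q6 0.56 F [ 0.5  0.6 -0.8] op 55.5
MOVE shift units [-0.114 -0.057  0.819] turn units 0.916 (alt -5.37 ) dist 124.0
```

Request:
apply_moves --targets "-0.11 -0.06 0 0.5 0.4;-0.11 -0.06 0 0.92 0.4;-0.11 -0.06 0 0.92 0.4;-0.11 -0.06 0.3 0.92 0.4;-0.11 -0.06 0.6 0.92 0.4;-0.11 -0.06 0.8 0.92 0.4;-0.11 -0.06 0.82 0.92 0.4;-0.11 -0.06 0.82 0.92 -1;-0.11 -0.06 0.82 0.92 -1;-0.11 -0.06 0.82 0.92 -1;-0.11 -0.06 0.82 0.92 -1;-0.11 -0.06 0.82 0.92 -1" --force 20

```text
time_s: 25.0
eef_pos: [588.2, -278.8, 50.5]
ee_rot: [2.217, 2.221, 0.002]
wrist_force: [0.4, 2.3, 7.2]
opening: 24.7
grip_force: 24.7
```

Request:
apply_moves --targets "0 0 0 0 -1;0 0 0 0 -1;0 0 0 0 0.3;0 0 0 0 0.3;0 0 0 0 0.3;0 0 0 0 0.3"

```text
time_s: 25.6
eef_pos: [586.9, -278.6, 48.2]
ee_rot: [-2.22, -2.222, 0.0]
wrist_force: [-0.4, -0.1, -1.2]
opening: 55.5
grip_force: 0.0
```

```bash
python3 go.py 588 -283 47 1.571
```

```text
t 25.6 pos [ 586.9 -278.6   48.2] yaw 0.001 q6 1.0 F [-0.4 -0.1 -1.2] op 55.5
MOVE shift units [-0.029  0.007  0.008] turn units -3.14 (alt 3.14 ) dist 5.0
```

Request:
apply_moves --targets "-0.03 0.008 0.01 0 0.3;-0.03 0.008 0.01 -0.3 0.3;-0.03 0.008 0.01 -0.6 0.3;-0.03 0.008 0.01 -0.9 0.3;-0.03 0.008 0.01 -1 0.3;-0.03 0.008 0.01 -1 0.3"

```text
time_s: 26.2
eef_pos: [588.2, -283.4, 46.5]
ee_rot: [-1.601, -2.703, 0.0]
wrist_force: [-0.7, 0.4, -0.8]
opening: 55.8
grip_force: 0.0
```

Request:
apply_moves --targets "0 0 0 -0.3 0.3;0 0 0 -0.6 0.3;0 0 0 -0.9 0.3;0 0 0 -1 0.3;0 0 0 -1 0.3"

```text
time_s: 26.7
eef_pos: [588.2, -283.3, 46.7]
ee_rot: [-0.885, -3.014, 0.0]
wrist_force: [-0.3, 0.5, 0.5]
opening: 55.3
grip_force: 0.0
```

Request:
apply_moves --targets "0 0 0 -0.3 0.3;0 0 0 -0.6 0.3;0 0 0 -0.9 0.3;0 0 0 -1 0.3;0 0 0 -1 0.3"

```text
time_s: 27.2
eef_pos: [588.2, -283.2, 46.7]
ee_rot: [-0.113, -3.14, 0.0]
wrist_force: [-0.2, -0.8, 0.1]
opening: 55.5
grip_force: 0.0
```

```bash
python3 go.py 588.2 -283 47 1.571;python3 r.py r7.png 72 548 628 -333 -233 4
```

```text
t 27.2 pos [ 588.2 -283.2   46.7] yaw 1.499 q6 -0.51 F [-0.2 -0.8  0.1] op 55.5
MOVE shift units [ 0.     0.001 -0.002] turn units -0.145 (alt 6.14 ) dist 0.0
(320, 800, 3)
```

View pics/r7.png

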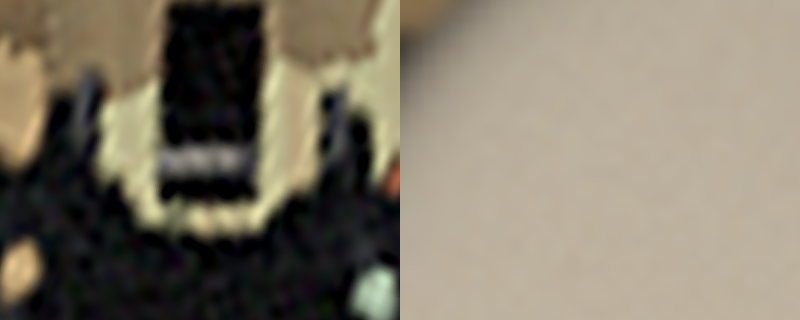

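The trial's white line at (205,160) runs along the closing axis. I'll grip it and carry it to slot 4.

Request:
apply_moves --targets "0 0 0 -0.15 0.3;0 0 0 -0.15 0.3;0 0 0 -0.15 -1;0 0 0 -0.15 -1;0 0 0 -0.15 -1;0 0 0 -0.15 -1;0 0 0 -0.15 -1;0 0 0 -0.15 -1;0 0 0 -0.15 -1" --force 35

```text
time_s: 28.2
eef_pos: [588.3, -283.1, 46.9]
ee_rot: [-0.008, 3.141, -0.0]
wrist_force: [0.7, -0.5, 1.3]
opening: 24.4
grip_force: 34.6
```

Request:
apply_moves --targets "0 0 -0.15 0 -1;0 0 -0.4 0 -1;0 0 -0.7 0 -1;0 0 -0.8 0 -1;0 0 -0.8 0 -1"

```text
time_s: 28.7
eef_pos: [589.1, -283.6, 169.5]
ee_rot: [-0.008, 3.138, -0.004]
wrist_force: [0.2, -0.4, -0.6]
opening: 24.5
grip_force: 34.4
```

```bash
python3 go.py 658.4 73.9 150 1.459;python3 - <<'E'
from h import *
t=cap('top')
for n in('carrier','blank','trial_a'):
    print(n,[(np.round(ray(t,d['position'],34)[:2],1),round(d['confidence'],2)) for d in models.tip_of(t,n)[:4]])
E
```

```text
t 28.7 pos [ 589.1 -283.6  169.5] yaw 1.576 q6 -0.58 F [ 0.2 -0.4 -0.6] op 24.5
MOVE shift units [-0.474  2.382  0.126] turn units 0.234 (alt -6.05 ) dist 365.0
carrier [(array([609.8,  74. ]), 0.67)]
blank [(array([ 445.6, -465.5]), 0.57), (array([ 346.7, -499.1]), 0.5), (array([545.6,  85.6]), 0.49)]
trial_a [(array([539.7,  97.2]), 0.37), (array([589.3,  86.7]), 0.21)]
```

Request:
apply_moves --targets "-0.2 1 0 0 -1;-0.2 1 0 0 -1;-0.2 1 0 0 -1;-0.2 1 0 0 -1"

```text
time_s: 29.3
eef_pos: [617.3, -127.5, 165.3]
ee_rot: [0.016, -3.139, -0.004]
wrist_force: [0.3, -0.3, -1.2]
opening: 24.3
grip_force: 34.7
```

Request:
apply_moves --targets "-0.2 1 0 0.2 -1;-0.2 1 0 0.2 -1;-0.2 1 0 0.2 -1;-0.2 1 0 0.2 -1;-0.2 1 0 0.2 -1"

```text
time_s: 29.8
eef_pos: [646.3, 18.5, 165.2]
ee_rot: [-0.145, -3.136, 0.0]
wrist_force: [-0.6, -1.5, -0.6]
opening: 24.4
grip_force: 34.8
```

```bash
python3 go.py 658.4 73.9 97 1.459
```

```text
t 29.8 pos [646.3  18.5 165.2] yaw 1.479 q6 -0.01 F [-0.6 -1.5 -0.6] op 24.4
MOVE shift units [-0.048  0.375  0.454] turn units 0.039 (alt -6.24 ) dist 89.0
```

Request:
apply_moves --targets "-0.05 0.37 0 0.04 -1;-0.05 0.37 0 0.04 -1;-0.05 0.37 0.2 0.04 -1;-0.05 0.37 0.4 0.04 -1;-0.05 0.37 0.43 0.04 -1;-0.05 0.37 0.43 0.04 -1;-0.05 0.37 0.43 0.04 -1;-0.05 0.37 0.43 0.04 -1"

```text
time_s: 30.6
eef_pos: [660.2, 71.2, 103.9]
ee_rot: [0.181, 3.134, 0.0]
wrist_force: [-0.0, 0.4, -0.7]
opening: 24.6
grip_force: 34.9
```

```bash
python3 go.py 658.4 73.9 97 1.459
```

```text
t 30.6 pos [660.2  71.2 103.9] yaw 1.455 q6 0.1 F [-0.   0.4 -0.7] op 24.6
MOVE shift units [0.014 0.016 0.046] turn units -0.007 (alt 6.28 ) dist 8.0
```

Request:
apply_moves --targets "0.013 0.016 0.02 0 -1;0.013 0.016 0.04 0 -1;0.013 0.016 0.06 0 -1;0.013 0.016 0.07 0 -1;0.013 0.016 0.08 0 -1;0.013 0.016 0.09 0 -1;0.013 0.016 0.1 0 -1;0.013 0.016 0.1 0 -1"

```text
time_s: 31.4
eef_pos: [657.6, 74.4, 87.0]
ee_rot: [-0.18, -3.136, 0.0]
wrist_force: [0.1, -0.9, -0.3]
opening: 24.3
grip_force: 34.9
```

Request:
apply_moves --targets "0 0 0.04 0 -1;0 0 0.08 0 -1;0 0 0.11 0 -1;0 0 0.13 0 -1;0 0 0.145 0 -1;0 0 0.145 0 -1"

```text
time_s: 32.0
eef_pos: [657.6, 74.4, 65.3]
ee_rot: [-0.18, -3.136, -0.0]
wrist_force: [0.8, 0.5, 0.1]
opening: 24.5
grip_force: 34.9
```

Request:
apply_moves --targets "0 0 0 0 -0.2;0 0 0 0 -0.2;0 0 0 0 -0.1;0 0 -0.1 0 -0.1;0 0 -0.3 0 -0.1;0 0 -0.6 0 0.1;0 0 -0.7 0 0.3;0 0 -0.7 0 0.3"

```text
time_s: 32.8
eef_pos: [658.9, 74.4, 173.9]
ee_rot: [0.18, 3.131, 0.0]
wrist_force: [0.1, 0.2, -1.1]
opening: 55.5
grip_force: 0.0
```

```bash
python3 go.py 596 -387 160 0.785
```

```text
t 32.8 pos [658.9  74.4 173.9] yaw 1.456 q6 0.1 F [ 0.1  0.2 -1.1] op 55.5
MOVE shift units [ 0.065 -3.104  0.09 ] turn units 1.342 (alt -4.94 ) dist 466.0
```

Request:
apply_moves --targets "0.02 -1 0 0 0.4;0.02 -1 0 0 0.4;0.02 -1 0 0 0.4;0.02 -1 0 0 0.4"

```text
time_s: 33.2
eef_pos: [636.4, -79.8, 169.2]
ee_rot: [-0.189, -3.134, 0.002]
wrist_force: [0.0, 0.7, 1.1]
opening: 59.6
grip_force: 0.0
```

Request:
apply_moves --targets "0.02 -1 0 0.7 0.4;0.02 -1 0 0.7 0.4;0.02 -1 0 0.7 0.4;0.02 -1 0 0.7 0.4;0.02 -1 0 0.7 0.4"

```text
time_s: 33.7
eef_pos: [616.8, -223.8, 169.2]
ee_rot: [-0.726, -3.055, -0.001]
wrist_force: [0.3, 0.6, 0.5]
opening: 60.1
grip_force: 0.0
```

```bash
python3 go.py 596 -387 47 0.785
```

```text
t 33.7 pos [ 616.8 -223.8  169.2] yaw 1.104 q6 -0.01 F [0.3 0.6 0.5] op 60.1
MOVE shift units [-0.368 -1.034  0.814] turn units 0.638 (alt -5.65 ) dist 205.0
```

Request:
apply_moves --targets "-0.36 -1 0 0.64 0.4;-0.36 -1 0 0.64 0.4;-0.36 -1 0 0.64 0.4;-0.36 -1 0 0.64 0.4;-0.36 -1 0.4 0.64 0.4;-0.36 -1 0.4 0.64 0.4"

```text
time_s: 34.3
eef_pos: [597.0, -378.4, 105.2]
ee_rot: [-1.196, -2.897, -0.004]
wrist_force: [-0.6, 0.5, -0.8]
opening: 59.7
grip_force: 0.0
```

```bash
python3 go.py 596 -387 47 0.785
```

```text
t 34.3 pos [ 597.  -378.4  105.2] yaw 0.788 q6 0.1 F [-0.6  0.5 -0.8] op 59.7
MOVE shift units [-0.039 -0.045  0.388] turn units 0.005 (alt -6.28 ) dist 59.0
```

Request:
apply_moves --targets "-0.035 -0.04 0.1 0 0.4;-0.035 -0.04 0.3 0 0.4;-0.035 -0.04 0.37 0 0.4;-0.035 -0.04 0.37 0 0.4;-0.035 -0.04 0.37 0 -1;-0.035 -0.04 0.37 0 -1;-0.035 -0.04 0.37 0 -1;-0.035 -0.04 0.37 0 -1;-0.035 -0.04 0.37 0 -1;-0.035 -0.04 0.37 0 -1;-0.035 -0.04 0.37 0 -1" --force 20

```text
time_s: 35.4
eef_pos: [598.6, -389.6, 56.7]
ee_rot: [1.2, 2.9, -0.001]
wrist_force: [1.1, 0.6, 6.7]
opening: 24.4
grip_force: 24.4
```

Request:
apply_moves --targets "0 0 0 0 0.3;0 0 0 0 0.3;0 0 0 0 0.3;0 0 0 0 0.3"

```text
time_s: 35.8
eef_pos: [597.8, -389.2, 54.9]
ee_rot: [-1.201, -2.902, -0.0]
wrist_force: [0.1, -0.6, -0.8]
opening: 55.3
grip_force: 0.0
```

```bash
python3 go.py 596 -387 47 2.356
```

```text
t 35.8 pos [ 597.8 -389.2   54.9] yaw 0.786 q6 0.09 F [ 0.1 -0.6 -0.8] op 55.3
MOVE shift units [0.019 0.002 0.052] turn units -3.14 (alt 3.14 ) dist 8.0
```

Request:
apply_moves --targets "0.01 0.002 0.052 0 0.3;0.01 0.002 0.052 -0.3 0.3;0.01 0.002 0.052 -0.6 0.3;0.01 0.002 0.052 -0.9 0.3;0.01 0.002 0.052 -1 0.3;0.01 0.002 0.052 -1 0.3"

```text
time_s: 36.4
eef_pos: [596.8, -387.7, 46.5]
ee_rot: [-0.445, -3.109, -0.001]
wrist_force: [0.7, 1.0, -1.0]
opening: 55.5
grip_force: 0.0
```

Request:
apply_moves --targets "0 0 0 -0.3 0.3;0 0 0 -0.6 0.3;0 0 0 -0.9 0.3;0 0 0 -1 0.3;0 0 0 -1 0.3"

```text
time_s: 36.9
eef_pos: [596.9, -387.8, 46.8]
ee_rot: [0.336, -3.123, -0.0]
wrist_force: [0.9, -0.4, 0.6]
opening: 55.5
grip_force: 0.0
```

Request:
apply_moves --targets "0 0 0 -0.3 0.3;0 0 0 -0.6 0.3;0 0 0 -0.9 0.3;0 0 0 -1 0.3;0 0 0 -1 0.3"

```text
time_s: 37.4
eef_pos: [597.0, -387.9, 47.0]
ee_rot: [1.096, -2.944, -0.0]
wrist_force: [-0.7, 0.1, -0.3]
opening: 55.5
grip_force: 0.0
```

Request:
apply_moves --targets "0 0 0 -0.14 0.3;0 0 0 -0.14 0.3;0 0 0 -0.14 -1;0 0 0 -0.14 -1;0 0 0 -0.14 -1;0 0 0 -0.14 -1;0 0 0 -0.14 -1;0 0 0 -0.14 -1;0 0 0 -0.14 -1" --force 35

```text
time_s: 38.3
eef_pos: [597.1, -387.9, 47.3]
ee_rot: [-1.202, 2.903, -0.0]
wrist_force: [-0.2, -0.4, 1.0]
opening: 24.1
grip_force: 34.6
```

Request:
apply_moves --targets "0 0 -0.15 0 -1;0 0 -0.4 0 -1;0 0 -0.7 0 -1;0 0 -0.8 0 -1;0 0 -0.8 0 -1"

```text
time_s: 38.8
eef_pos: [597.9, -388.6, 170.3]
ee_rot: [-1.201, 2.9, -0.007]
wrist_force: [-0.6, 0.2, -0.6]
opening: 24.6
grip_force: 34.5
```

```bash
python3 go.py 620.4 78.3 160 1.459;python3 r.py r8.png 150 540 640 -440 -340 4; python3 - <<'E'
from h import *
t=cap('top')
print([(np.round(ray(t,d['position'],30)[:2],1),round(d['confidence'],2)) for d in models.tip_of(t,'carrier')[:4]])
E
```

```text
t 38.8 pos [ 597.9 -388.6  170.3] yaw 2.356 q6 -1.48 F [-0.6  0.2 -0.6] op 24.6
MOVE shift units [-2.307  2.096  0.059] turn units 1.794 (alt -4.49 ) dist 468.0
(400, 800, 3)
[(array([602.7,  76.8]), 0.58)]
```

View pics/r8.png

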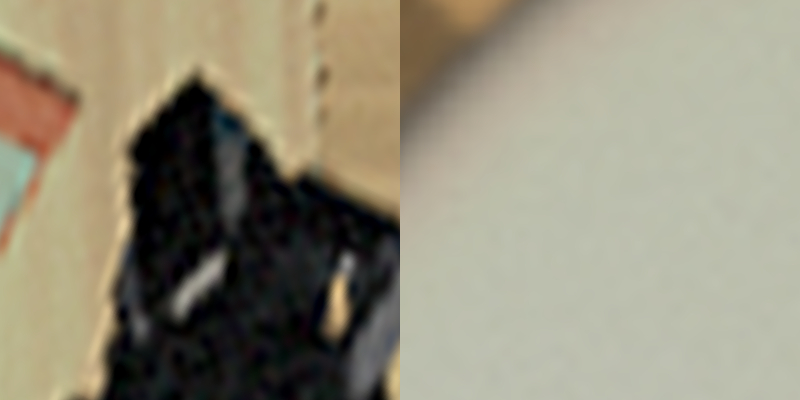

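The trial is gripped with its line (200,285) along the finger axis. I'll carry it to slot 3.

Request:
apply_moves --targets "-0.75 0.7 0 0 -1;-0.75 0.7 0 0 -1;-0.75 0.7 0 0 -1;-0.75 0.7 0 0 -1"

```text
time_s: 39.4
eef_pos: [601.7, -228.5, 166.1]
ee_rot: [1.208, -2.899, -0.005]
wrist_force: [-0.8, -0.2, -0.6]
opening: 24.3
grip_force: 34.8
```

Request:
apply_moves --targets "-0.75 0.7 0 0.9 -1;-0.75 0.7 0 0.9 -1;-0.75 0.7 0 0.9 -1;-0.75 0.7 0 0.9 -1;-0.75 0.7 0 0.9 -1"

```text
time_s: 39.9
eef_pos: [607.4, -78.9, 166.2]
ee_rot: [0.529, -3.095, -0.001]
wrist_force: [-0.5, -0.2, -0.7]
opening: 24.3
grip_force: 34.8
```

```bash
python3 go.py 620.4 78.3 110 1.459
```

```text
t 39.9 pos [607.4 -78.9 166.2] yaw 1.91 q6 -0.6 F [-0.5 -0.2 -0.7] op 24.3
MOVE shift units [-0.431  0.959  0.375] turn units 0.901 (alt -5.38 ) dist 167.0
```

Request:
apply_moves --targets "-0.43 0.95 0 0.5 -1;-0.43 0.95 0 0.9 -1;-0.43 0.95 0 0.9 -1;-0.43 0.95 0 0.9 -1;-0.43 0.95 0 0.9 -1;-0.43 0.95 0 0.9 -1;-0.43 0.95 0.3 0.9 -1;-0.43 0.95 0.4 0.9 -1;-0.43 0.95 0.4 0.9 -1;-0.43 0.95 0.4 0.9 -1;-0.43 0.95 0.4 0.9 -1"

```text
time_s: 41.0
eef_pos: [622.6, 74.4, 108.6]
ee_rot: [0.181, 3.134, -0.0]
wrist_force: [-0.3, 0.4, -0.1]
opening: 24.3
grip_force: 34.8
```

```bash
python3 go.py 620.4 78.3 97 1.459
```

```text
t 41.0 pos [622.6  74.4 108.6] yaw 1.455 q6 0.1 F [-0.3  0.4 -0.1] op 24.3
MOVE shift units [0.018 0.024 0.077] turn units -0.007 (alt 6.28 ) dist 12.0
```

Request:
apply_moves --targets "0.014 0.022 0.03 0 -1;0.014 0.022 0.06 0 -1;0.014 0.022 0.08 0 -1;0.014 0.022 0.1 0 -1;0.014 0.022 0.11 0 -1;0.014 0.022 0.12 0 -1;0.014 0.022 0.13 0 -1;0.014 0.022 0.13 0 -1"

```text
time_s: 41.8
eef_pos: [620.0, 78.9, 87.6]
ee_rot: [-0.18, -3.136, 0.0]
wrist_force: [-0.4, 0.3, -1.0]
opening: 24.4
grip_force: 34.8
```

Request:
apply_moves --targets "0 0 0.04 0 -1;0 0 0.08 0 -1;0 0 0.11 0 -1;0 0 0.13 0 -1;0 0 0.145 0 -1;0 0 0.145 0 -1"

```text
time_s: 42.4
eef_pos: [620.0, 78.9, 65.7]
ee_rot: [-0.18, -3.136, -0.0]
wrist_force: [-0.3, -0.5, 0.0]
opening: 23.9
grip_force: 34.9
```

Request:
apply_moves --targets "0 0 0 0 -0.2;0 0 0 0 -0.2;0 0 0 0 -0.1;0 0 -0.1 0 -0.1;0 0 -0.3 0 -0.1;0 0 -0.6 0 0.1;0 0 -0.7 0 0.4;0 0 -0.7 0 0.4"

```text
time_s: 43.2
eef_pos: [621.3, 78.9, 174.2]
ee_rot: [0.18, 3.131, 0.0]
wrist_force: [-0.5, 0.5, -0.6]
opening: 59.8
grip_force: 0.0
```

```bash
python3 go.py 461 -283 160 -0.576
```

```text
t 43.2 pos [621.3  78.9 174.2] yaw 1.456 q6 0.11 F [-0.5  0.5 -0.6] op 59.8
MOVE shift units [ 0.786 -2.519  0.089] turn units -2.219 (alt 4.06 ) dist 396.0
```

Request:
apply_moves --targets "0.3 -1 0 -1 0.4;0.3 -1 0 -1 0.4;0.3 -1 0 -1 0.4;0.3 -1 0 -1 0.4;0.3 -1 0 -1 0.4"

```text
time_s: 43.7
eef_pos: [557.0, -66.8, 170.2]
ee_rot: [0.598, -3.083, -0.0]
wrist_force: [-0.4, 0.3, 0.4]
opening: 59.8
grip_force: 0.0
```

```bash
python3 go.py 461 -283 130 -0.576
```

```text
t 43.7 pos [557.  -66.8 170.2] yaw 1.954 q6 -0.65 F [-0.4  0.3  0.4] op 59.8
MOVE shift units [ 1.132 -1.097  0.269] turn units -1.223 (alt 5.06 ) dist 240.0
```

Request:
apply_moves --targets "1 -0.97 0 -1 0.4;1 -0.97 0 -1 0.4;1 -0.97 0 -1 0.4;1 -0.97 0 -1 0.4;1 -0.97 0 -1 0.4;1 -0.97 0.4 -1 0.4;1 -0.97 0.4 -1 0.4"

```text
time_s: 44.4
eef_pos: [471.9, -254.7, 106.7]
ee_rot: [1.34, -2.838, -0.01]
wrist_force: [-0.1, 1.3, 0.2]
opening: 59.7
grip_force: 0.0
```

```bash
python3 go.py 461 -283 47 -0.576
```

```text
t 44.4 pos [ 471.9 -254.7  106.7] yaw 2.453 q6 -1.53 F [-0.1  1.3  0.2] op 59.7
MOVE shift units [ 0.192 -0.066  0.397] turn units -0.225 (alt 6.06 ) dist 67.0
```

Request:
apply_moves --targets "0.18 -0.06 0 -0.23 0.4;0.18 -0.06 0 -0.23 0.4;0.18 -0.06 0.2 -0.23 0.4;0.18 -0.06 0.37 -0.23 0.4;0.18 -0.06 0.39 -0.23 0.4;0.18 -0.06 0.39 -0.23 -1;0.18 -0.06 0.39 -0.23 -1;0.18 -0.06 0.39 -0.23 -1;0.18 -0.06 0.39 -0.23 -1;0.18 -0.06 0.39 -0.23 -1;0.18 -0.06 0.39 -0.23 -1;0.18 -0.06 0.39 -0.23 -1" --force 20

```text
time_s: 45.6
eef_pos: [464.4, -283.0, 53.8]
ee_rot: [-1.506, 2.756, -0.003]
wrist_force: [-0.3, 0.8, 7.0]
opening: 25.2
grip_force: 22.6
```

Request:
apply_moves --targets "0 0 0 0 0.3;0 0 0 0 0.3;0 0 0 0 0.3;0 0 0 0 0.3"

```text
time_s: 46.0
eef_pos: [463.6, -282.7, 52.4]
ee_rot: [1.506, -2.757, -0.0]
wrist_force: [-0.2, -0.7, 0.3]
opening: 55.7
grip_force: 0.0
```

```bash
python3 go.py 461 -283 47 0.995
```

```text
t 46.0 pos [ 463.6 -282.7   52.4] yaw 2.571 q6 -1.7 F [-0.2 -0.7  0.3] op 55.7
MOVE shift units [0.011 0.014 0.036] turn units -3.131 (alt 3.15 ) dist 6.0
```

Request:
apply_moves --targets "0.011 -0.005 0.036 0 0.3;0.011 -0.005 0.036 0.3 0.3;0.011 -0.005 0.036 0.6 0.3;0.011 -0.005 0.036 0.9 0.3;0.011 -0.005 0.036 1 0.3;0.011 -0.005 0.036 1 0.3"

```text
time_s: 46.6
eef_pos: [463.3, -284.5, 46.6]
ee_rot: [0.777, -3.044, -0.001]
wrist_force: [-0.2, -0.4, -0.1]
opening: 55.6
grip_force: 0.0
```

Request:
apply_moves --targets "0 0 0 0.3 0.3;0 0 0 0.6 0.3;0 0 0 0.9 0.3;0 0 0 1 0.3;0 0 0 1 0.3"

```text
time_s: 47.1
eef_pos: [463.4, -284.5, 46.8]
ee_rot: [0.002, -3.141, -0.0]
wrist_force: [-0.2, 0.8, -0.9]
opening: 55.3
grip_force: 0.0
```

Request:
apply_moves --targets "0 0 0 0.3 0.3;0 0 0 0.6 0.3;0 0 0 0.9 0.3;0 0 0 1 0.3;0 0 0 1 0.3"

```text
time_s: 47.6
eef_pos: [463.4, -284.5, 46.9]
ee_rot: [-0.774, -3.045, -0.0]
wrist_force: [0.4, 0.4, -0.2]
opening: 55.7
grip_force: 0.0
```

Request:
apply_moves --targets "0 0 0 0.14 0.3;0 0 0 0.14 0.3;0 0 0 0.14 -1;0 0 0 0.14 -1;0 0 0 0.14 -1;0 0 0 0.14 -1;0 0 0 0.14 -1;0 0 0 0.14 -1;0 0 0 0.14 -1" --force 35

```text
time_s: 48.5
eef_pos: [463.5, -284.6, 47.1]
ee_rot: [0.883, 3.015, -0.0]
wrist_force: [1.4, -0.6, 1.9]
opening: 24.6
grip_force: 36.1
```

Request:
apply_moves --targets "0 0 -0.15 0 -1;0 0 -0.4 0 -1;0 0 -0.7 0 -1;0 0 -0.8 0 -1;0 0 -0.8 0 -1"

```text
time_s: 49.0
eef_pos: [464.3, -285.2, 169.5]
ee_rot: [0.882, 3.011, -0.003]
wrist_force: [1.0, -0.1, -1.2]
opening: 24.5
grip_force: 36.0
```

```bash
python3 go.py 582.7 82.7 160 1.459; python3 - <<'E'
from h import *
t=cap('top');s=cap('scene')
for p in(t,s): print([(np.round(ray(p,d['position'],30)[:2],1),round(d['confidence'],2)) for d in models.tip_of(p,'carrier')[:4]])
E
```

```text
t 49.0 pos [ 464.3 -285.2  169.5] yaw 1.001 q6 -0.14 F [ 1.  -0.1 -1.2] op 24.5
MOVE shift units [0.659 2.491 0.059] turn units -0.916 (alt 5.37 ) dist 387.0
[(array([600.7,  89.3]), 0.68), (array([595.7,  88.8]), 0.37)]
[(array([598.2,  87. ]), 0.78)]
```

```bash
python3 r.py r9.png 90 480 720 10 160 2.5
```

```text
(600, 750, 3)
```

View pics/r9.png

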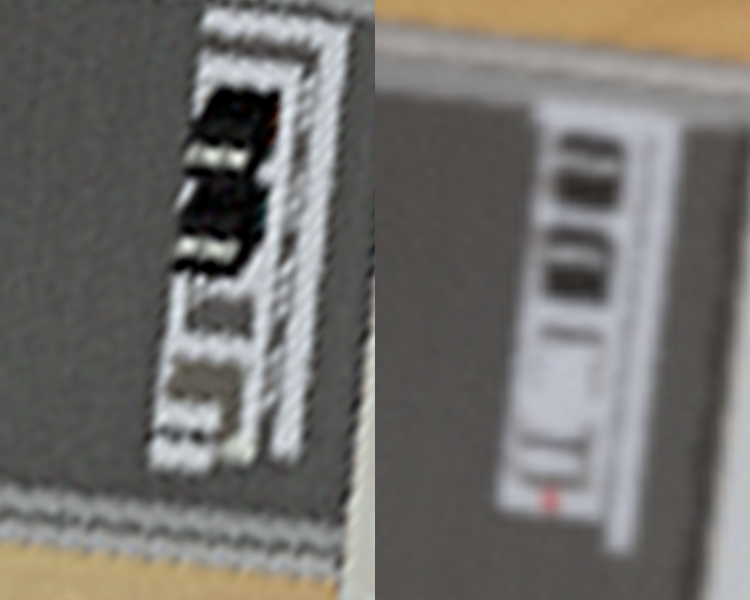

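The carrier is still home. The two trials (top-camera panel (590,170) and (580,262)) and the blank at (553,460) have their lines across the carrier, and slot 2 at (565,380) is free.

Request:
apply_moves --targets "0.25 1 0 0 -1;0.25 1 0 0 -1;0.25 1 0 0 -1;0.25 1 0 0 -1"

```text
time_s: 49.7
eef_pos: [513.3, -133.4, 166.3]
ee_rot: [-0.876, -3.015, -0.002]
wrist_force: [-0.5, -0.9, -0.5]
opening: 24.5
grip_force: 36.0
```

Request:
apply_moves --targets "0.25 1 0 -0.9 -1;0.25 1 0 -0.9 -1;0.25 1 0 -0.9 -1;0.25 1 0 -0.9 -1;0.25 1 0 -0.9 -1"

```text
time_s: 50.2
eef_pos: [562.0, 9.6, 166.1]
ee_rot: [-0.185, -3.135, 0.0]
wrist_force: [-0.1, -0.8, -0.3]
opening: 24.3
grip_force: 36.0
```

```bash
python3 go.py 582.7 82.6 110 1.459
```

```text
t 50.2 pos [562.    9.6 166.1] yaw 1.453 q6 -0.01 F [-0.1 -0.8 -0.3] op 24.3
MOVE shift units [-0.08   0.5    0.374] turn units -0.013 (alt 6.27 ) dist 94.0
```

Request:
apply_moves --targets "-0.08 0.3 0 0 -1;-0.08 0.49 0 0 -1;-0.08 0.49 0 0 -1;-0.08 0.49 0.2 0 -1;-0.08 0.49 0.37 0 -1;-0.08 0.49 0.4 0 -1;-0.08 0.49 0.4 0 -1;-0.08 0.49 0.4 0 -1;-0.08 0.49 0.4 0 -1"

```text
time_s: 51.1
eef_pos: [583.5, 79.6, 108.4]
ee_rot: [0.189, 3.134, 0.0]
wrist_force: [0.6, -0.5, -0.1]
opening: 24.3
grip_force: 36.0
```

```bash
python3 go.py 582.7 82.6 97 1.459
```

```text
t 51.1 pos [583.5  79.6 108.4] yaw 1.45 q6 0.11 F [ 0.6 -0.5 -0.1] op 24.3
MOVE shift units [0.008 0.019 0.076] turn units -0.018 (alt 6.27 ) dist 12.0
```

Request:
apply_moves --targets "0.004 0.017 0.03 -0.015 -1;0.004 0.017 0.06 -0.015 -1;0.004 0.017 0.08 -0.015 -1;0.004 0.017 0.1 -0.015 -1;0.004 0.017 0.11 -0.015 -1;0.004 0.017 0.12 -0.015 -1;0.004 0.017 0.13 -0.015 -1;0.004 0.017 0.13 -0.015 -1"

```text
time_s: 51.9
eef_pos: [585.5, 82.7, 91.0]
ee_rot: [0.176, 3.128, 0.001]
wrist_force: [1.3, -0.0, 22.4]
opening: 24.0
grip_force: 40.3
```

Request:
apply_moves --targets "0 0 -0.04 0 -1;0 0 -0.06 0 -1;0 0 -0.06 0 -1;0 0 -0.06 0 -1"

```text
time_s: 52.3
eef_pos: [582.2, 82.7, 96.1]
ee_rot: [-0.176, -3.136, 0.0]
wrist_force: [0.4, -0.1, -1.0]
opening: 24.4
grip_force: 37.2
```

```bash
python3 go.py 582.7 82.6 97 1.459; python3 - <<'E'
from h import *
s=cap('scene')
for n in ('trial_a','carrier'): print([(np.round(d['position'],1),round(d['confidence'],2)) for d in models.tip_of(s,n)[:5]])
im=s['frame'][180:250,260:330];im=cv2.resize(im,(600,600),interpolation=cv2.INTER_CUBIC)
cv2.imwrite('pics/r10.png',cv2.cvtColor(im,cv2.COLOR_RGB2BGR))
# expected projection of head top/bottom corners if the cell is at TCP, z base = tcp-31
o=robot.get_obs();p=np.array(o['eef_pos']);print(proj(s,p),proj(s,p-[0,0,31]))
E
```

```text
t 52.3 pos [582.2  82.7  96.1] yaw 1.459 q6 0.11 F [ 0.4 -0.1 -1. ] op 24.4
MOVE shift units [-0.003 -0.    -0.006] turn units -0.001 (alt 6.28 ) dist 1.0
[(array([299.9, 228. ]), 0.58), (array([304.1, 238.5]), 0.47), (array([295.1, 213. ]), 0.4)]
[(array([295.3, 219.7]), 0.78)]
[295.84824342 207.36536719] [295.30505076 212.64803427]
```

View pics/r10.png

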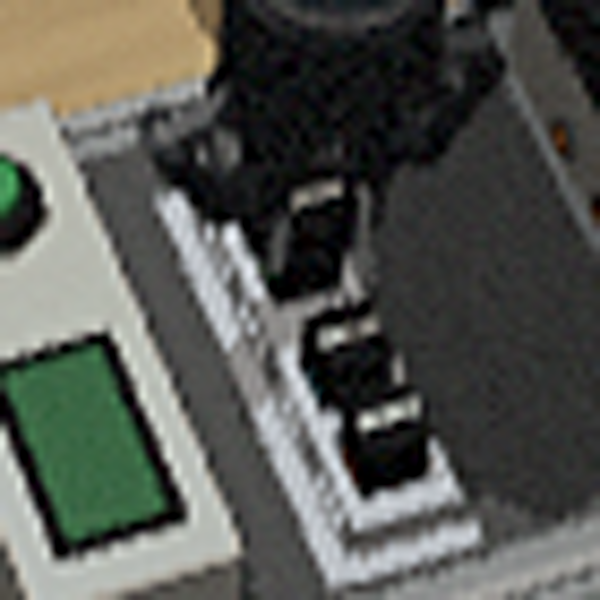

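The carrier is still at the end stop. The held trial hangs over slot 2 at (315,240), beside the seated ones at (350,355) and (390,440). I'll measure its offset numerically from the white lines.

```bash
python3 - <<'E'
from h import *
s=cap('scene');f=s['frame'][180:250,260:330].astype(np.float32)
g=cv2.resize(f,None,fx=8,fy=8,interpolation=cv2.INTER_CUBIC).mean(2)
def cen(cx,cy,w=38,h=22):
    x0,y0=int(cx*8/8.571),int(cy*8/8.571);a=g[y0-h:y0+h,x0-w:x0+w];m=np.clip(a-90,0,None)
    ys,xs=np.mgrid[y0-h:y0+h,x0-w:x0+w];return np.array([(m*xs).sum(),(m*ys).sum()])/m.sum()/8-.44+[260,180]
for nm,c,z in(('held',(318,195),120.8),('s3',(350,330),90),('s4',(390,410),90)):
    uv=cen(*c);print(nm,uv.round(2),ray(s,uv,z).round(1))
E
```

```text
held [296.62 202.14] [579.9  85.2 120.8]
s3 [299.01 218.23] [619.   74.2  90. ]
s4 [304.7  227.96] [657.6  72.7  90. ]
```

Request:
apply_moves --targets "-0.012 0 0 0 -1;-0.012 0 0 0 -1;-0.012 0 0.02 0 -1;-0.012 0 0.03 0 -1;-0.012 0 0.04 0 -1;-0.012 0 0.045 0 -1;-0.012 0 0.045 0 -1"

```text
time_s: 53.2
eef_pos: [584.5, 82.5, 91.1]
ee_rot: [0.176, 3.135, -0.0]
wrist_force: [-2.8, 0.1, 10.9]
opening: 24.0
grip_force: 38.8
```

Request:
apply_moves --targets "0 0 -0.035 0 -1;0.012 0 -0.035 0 -1;0.024 0 -0.035 0 -1;0.024 0 -0.035 0 -1;0.024 0 0 0 -1;0.024 0 0 0 -1;0.024 0 0.01 0 -1;0.024 0 0.01 0 -1"

```text
time_s: 54.0
eef_pos: [582.3, 82.8, 90.3]
ee_rot: [0.176, 3.132, 0.0]
wrist_force: [-1.2, -0.1, 16.6]
opening: 24.4
grip_force: 40.5
```

Three probes touched at the same height, so I suspect the trial tilted in the grip. I'll set it on the flat stage beside the carrier, square it up and take it again.

Request:
apply_moves --targets "0 0 -0.1 0 -1;0 0.1 -0.12 0 -1;0 0.3 -0.12 0 -1;0 0.45 -0.12 0 -1;0 0.45 -0.12 0 -1;0 0.45 0.05 0 -1;0 0.45 0.12 0 -1;0 0.45 0.15 0 -1;0 0.45 0.16 0 -1;0 0.45 0.165 0 -1;0 0.45 0.165 0 -1"

```text
time_s: 55.1
eef_pos: [588.7, 149.8, 64.2]
ee_rot: [0.177, 3.136, 0.0]
wrist_force: [-0.2, -0.7, -0.3]
opening: 24.5
grip_force: 38.2
```

```bash
python3 go.py 590 149 61 3.03
```

```text
t 55.1 pos [588.7 149.8  64.2] yaw 1.458 q6 0.22 F [-0.2 -0.7 -0.3] op 24.5
MOVE shift units [-0.009 -0.004  0.021] turn units 3.139 (alt -3.14 ) dist 4.0
```

Request:
apply_moves --targets "0 0 0.01 0 -1;0 0 0.015 0 -1;0 0 0.02 0 -1;0 0 0.02 0 -1"

```text
time_s: 55.5
eef_pos: [588.2, 150.0, 60.5]
ee_rot: [-0.176, -3.137, 0.0]
wrist_force: [-0.6, 0.3, -1.1]
opening: 24.5
grip_force: 38.2
```

Request:
apply_moves --targets "0 0 0.01 0 -1;0 0 0.01 0 -1;0 0 0.01 0 -1"

```text
time_s: 55.8
eef_pos: [588.4, 150.0, 60.1]
ee_rot: [0.176, 3.136, 0.0]
wrist_force: [-3.6, -0.5, 8.8]
opening: 24.5
grip_force: 39.4
```

Request:
apply_moves --targets "0 0 0 0 0.2;0 0 0 0 0.2;0 0 0 0 0.2;0 0 0 0 0.2;0 0 0 0.3 0.2;0 0 0 0.6 0.2;0 0 0 0.9 0.2;0 0 0 1 0.2;0 0 0 1 0.2" --force 20

```text
time_s: 56.7
eef_pos: [588.3, 150.0, 58.9]
ee_rot: [-0.948, -2.995, 0.0]
wrist_force: [0.7, -0.4, -0.3]
opening: 51.3
grip_force: 0.0
```

Request:
apply_moves --targets "0 0 0 0.3 0.2;0 0 0 0.6 0.2;0 0 0 0.9 0.2;0 0 0 1 0.2;0 0 0 1 0.2"

```text
time_s: 57.2
eef_pos: [588.3, 150.0, 59.0]
ee_rot: [-1.657, -2.669, 0.0]
wrist_force: [0.2, 0.4, -0.1]
opening: 51.1
grip_force: 0.0
```

Request:
apply_moves --targets "0 0 0 0.3 0.2;0 0 0 0.6 0.2;0 0 0 0.9 0.2;0 0 0 1 0.2;0 0 0 1 0.2"

```text
time_s: 57.7
eef_pos: [588.3, 150.0, 59.0]
ee_rot: [-2.265, -2.177, 0.0]
wrist_force: [0.6, -0.4, 0.5]
opening: 51.3
grip_force: 0.0
```

Request:
apply_moves --targets "0 0 0 0.14 0.2;0 0 0 0.14 0.2;0 0 0 0.14 -1;0 0 0 0.14 -1;0 0 0 0.14 -1;0 0 0 0.14 -1;0 0 0 0.14 -1;0 0 0 0.14 -1;0 0 0 0.14 -1"

```text
time_s: 58.6
eef_pos: [588.3, 150.0, 59.1]
ee_rot: [2.342, 2.094, 0.0]
wrist_force: [-0.5, 0.2, 1.8]
opening: 24.7
grip_force: 22.0
```

Request:
apply_moves --targets "0 0 0 0 0.2;0 0 0 0 0.2;0 0 0 0 0.2;0 0 0 0 0.2"

```text
time_s: 59.0
eef_pos: [588.3, 150.0, 59.0]
ee_rot: [-2.342, -2.094, 0.0]
wrist_force: [-0.3, -0.1, -0.4]
opening: 51.5
grip_force: 0.0
```

```bash
python3 go.py 588.4 150 60 1.459
```

```text
t 59.0 pos [588.3 150.   59. ] yaw -0.112 q6 1.79 F [-0.3 -0.1 -0.4] op 51.5
MOVE shift units [ 0.     0.001 -0.006] turn units -3.141 (alt 3.14 ) dist 1.0
```

Request:
apply_moves --targets "0 0 -0.013 -0.3 0.2;0 0 -0.013 -0.6 0.2;0 0 -0.013 -0.9 0.2;0 0 -0.013 -1 0.2;0 0 -0.013 -1 0.2"

```text
time_s: 59.5
eef_pos: [588.3, 150.0, 61.0]
ee_rot: [-1.75, -2.609, 0.0]
wrist_force: [0.1, -0.6, -0.7]
opening: 51.0
grip_force: 0.0
```

Request:
apply_moves --targets "0 0 0 -0.3 0.2;0 0 0 -0.6 0.2;0 0 0 -0.9 0.2;0 0 0 -1 0.2;0 0 0 -1 0.2"

```text
time_s: 60.0
eef_pos: [588.3, 150.0, 61.0]
ee_rot: [-1.053, -2.96, 0.0]
wrist_force: [-0.3, -0.9, 0.9]
opening: 51.2
grip_force: 0.0
```

Request:
apply_moves --targets "0 0 0 -0.3 0.2;0 0 0 -0.6 0.2;0 0 0 -0.9 0.2;0 0 0 -1 0.2;0 0 0 -1 0.2"

```text
time_s: 60.5
eef_pos: [588.3, 150.0, 61.0]
ee_rot: [-0.289, -3.128, -0.0]
wrist_force: [-0.1, -0.6, -0.4]
opening: 51.2
grip_force: 0.0
```

Request:
apply_moves --targets "0 0 0 -0.14 0.2;0 0 0 -0.14 0.2;0 0 0 -0.14 -1;0 0 0 -0.14 -1;0 0 0 -0.14 -1;0 0 0 -0.14 -1;0 0 0 -0.14 -1;0 0 0 -0.14 -1;0 0 0 -0.14 -1" --force 35

```text
time_s: 61.4
eef_pos: [588.4, 150.0, 61.1]
ee_rot: [0.177, 3.136, 0.0]
wrist_force: [0.7, -0.5, 1.9]
opening: 24.6
grip_force: 34.9
```

Request:
apply_moves --targets "0 0 -0.1 0 -1;0 0 -0.28 0 -1;0 0 -0.28 0 -1;0 -0.1 -0.28 0 -1;0 -0.3 -0.28 0 -1;0 -0.43 -0.28 0 -1;0 -0.44 -0.28 0 -1;0 -0.44 -0.28 0 -1;0 -0.44 -0.28 0 -1"

```text
time_s: 62.3
eef_pos: [580.7, 84.6, 102.6]
ee_rot: [-0.176, -3.136, -0.0]
wrist_force: [0.0, 0.1, -0.7]
opening: 24.8
grip_force: 34.7
```

```bash
python3 go.py 582.7 82.6 96 1.459
```

```text
t 62.3 pos [580.7  84.6 102.6] yaw 1.458 q6 0.11 F [ 0.   0.1 -0.7] op 24.8
MOVE shift units [-0.015 -0.012  0.044] turn units -0.001 (alt 6.28 ) dist 7.0
```

Request:
apply_moves --targets "-0.015 -0.012 0 0 -1;-0.015 -0.012 0.02 0 -1;-0.015 -0.012 0.04 0 -1;-0.015 -0.012 0.06 0 -1;-0.015 -0.012 0.07 0 -1;-0.015 -0.012 0.08 0 -1;-0.015 -0.012 0.09 0 -1;-0.015 -0.012 0.09 0 -1"

```text
time_s: 63.1
eef_pos: [582.9, 82.3, 89.3]
ee_rot: [-0.176, -3.136, 0.0]
wrist_force: [0.4, 0.2, -1.5]
opening: 24.5
grip_force: 34.7
```

Request:
apply_moves --targets "0 0 0.03 0 -1;0 0 0.06 0 -1;0 0 0.09 0 -1;0 0 0.12 0 -1;0 0 0.15 0 -1;0 0 0.158 0 -1;0 0 0.158 0 -1"

```text
time_s: 63.8
eef_pos: [582.9, 82.4, 65.6]
ee_rot: [-0.176, -3.136, 0.0]
wrist_force: [-0.4, 0.6, -0.3]
opening: 24.6
grip_force: 34.6
```

All four cells are in. I'll release and re-push the carrier lightly on both sides to confirm it is home.

Request:
apply_moves --targets "0 0 0 0 -0.2;0 0 0 0 -0.2;0 0 0 0 -0.1;0 0 -0.1 0 -0.1;0 0 -0.3 0 -0.1;0 0 -0.4 0 -1;-0.03 0 -0.4 0 -1;-0.03 0.2 -0.4 0 -1;-0.03 0.42 -0.4 0 -1;-0.03 0.42 -0.4 0 -1;-0.03 0.42 -0.2 0 -1;-0.03 0.42 0 0 -1"

```text
time_s: 65.0
eef_pos: [594.8, 144.4, 64.9]
ee_rot: [0.175, 3.135, -0.0]
wrist_force: [1.0, -0.3, -0.2]
opening: -0.1
grip_force: 0.0
```

Request:
apply_moves --targets "0 0 0.1 0 -1;0 0 0.16 0 -1;0 0 0.16 0 -1;0 -0.1 0.16 0 -1;0 -0.15 0.16 0 -1;0 -0.17 0.16 0 -1;0 -0.18 0.16 0 -1;0 -0.19 0.16 0 -1;0 -0.19 0.16 0 -1"

```text
time_s: 65.9
eef_pos: [593.2, 116.0, 44.3]
ee_rot: [0.176, 3.131, 0.003]
wrist_force: [2.5, 5.1, 6.5]
opening: -0.1
grip_force: 0.0
```

```bash
python3 go.py 591.2 114.9 41 1.459
```

```text
t 65.9 pos [593.2 116.   44.3] yaw 1.458 q6 0.17 F [2.5 5.1 6.5] op -0.1
MOVE shift units [ 0.012 -0.009  0.022] turn units -0.001 (alt 6.28 ) dist 4.0
```

Request:
apply_moves --targets "0 -0.01 0 0 -1;0 -0.01 0 0 -1;0 -0.02 0 0 -1;0 -0.02 0 0 -1;0 -0.025 0 0 -1;0 -0.025 0 0 -1"

```text
time_s: 66.5
eef_pos: [593.1, 112.8, 45.2]
ee_rot: [0.175, 3.13, 0.004]
wrist_force: [1.7, 8.8, 14.0]
opening: 0.0
grip_force: 0.0
```

Request:
apply_moves --targets "0 0.05 0 0 -1;0 0.1 0 0 -1;0 0.1 -0.3 0 -1;0 0.1 -0.5 0 -1;0.3 0.1 -0.5 0 -1;0.6 0.1 -0.5 0 -1;0.78 -0.1 -0.5 0 -1;0.78 -0.25 -0.5 0 -1;0.78 -0.25 -0.5 0 -1;0.78 -0.25 -0.5 0 -1"

```text
time_s: 67.5
eef_pos: [470.6, 87.9, 117.2]
ee_rot: [0.178, 3.136, -0.0]
wrist_force: [0.3, 0.8, 0.1]
opening: -0.3
grip_force: 0.0
```

```bash
python3 go.py 480 93 41 1.459
```

```text
t 67.5 pos [470.6  87.9 117.2] yaw 1.457 q6 0.12 F [0.3 0.8 0.1] op -0.3
MOVE shift units [-0.058  0.041  0.508] turn units -0.004 (alt 6.28 ) dist 77.0
```

That push met something above the pads: the finger force was upward and the grip force was zero, so probably a knuckle touched a cell head. I'll back off and compare the pictures numerically with the one from before.

Request:
apply_moves --targets "0 -0.3 -0.4 0 -1;0 -0.6 -0.6 0 -1;0 -1 -0.6 0 -1;0 -1 -0.6 0 -1;0 -1 -0.6 0 -1"

```text
time_s: 68.0
eef_pos: [454.4, -63.8, 207.8]
ee_rot: [0.182, 3.135, -0.002]
wrist_force: [0.1, -0.1, 0.5]
opening: 0.1
grip_force: 0.0
```

Request:
apply_moves --targets "0 -0.3 0 0 -1;0 -0.6 0 0 -1;0 -1 0 0 -1;0 -1 0 0 -1;0 -1 0 0 -1"

```text
time_s: 68.5
eef_pos: [437.0, -210.7, 206.2]
ee_rot: [-0.18, -3.135, -0.001]
wrist_force: [0.2, 0.7, 0.2]
opening: 0.1
grip_force: 0.0
```

```bash
cat > cmp.py <<'E'
from h import *; from r import rect
old=cv2.cvtColor(cv2.imread('pics/r9.png'),cv2.COLOR_BGR2RGB)
def red(a):
    h=cv2.cvtColor(a,cv2.COLOR_RGB2HSV).astype(int);m=((h[...,0]<8)|(h[...,0]>172))&(h[...,1]>90)&(h[...,2]>100)
    m[:380]=0;y,x=np.nonzero(m);return (x.mean().round(1),y.mean().round(1),len(x)) if len(x) else None
for i,n in enumerate(('scene','top')):
    p=cap(n);new=rect(p,90,480,720,10,160,2.5);o=old[:,375*i:375*i+375]
    print(n,'red old',red(o),'new',red(new))
    G=lambda a:cv2.GaussianBlur(cv2.cvtColor(a,cv2.COLOR_RGB2GRAY),(0,0),1.5)
    # regions: carrier near end, carrier far end, fence ref(housing edge)
    for nm,(y0,y1,x0,x1) in dict(near=(420,520,110,245),far=(40,180,130,290),slots34=(90,280,150,270),whole=(90,500,110,270)).items():
        t=G(o)[y0:y1,x0:x1];s=G(new)[max(y0-30,0):y1+30,x0-30:x1+30]
        c=cv2.matchTemplate(s,t,cv2.TM_CCOEFF_NORMED);_,v,_,l=cv2.minMaxLoc(c)
        print(nm,round(v,3),'shift mm (right=-y,down=-x)',((l[0]-30)/2.5,(l[1]-min(30,y0))/2.5))
    cv2.imwrite(f'pics/n_{n}.png',new)
    # head line centroids
    d=np.array(p['R'])
    for nm,X in dict(s1=(545.2,86.7),s2=(582.9,82.4),s3=(620,78.9),s4=(657.6,74.4)).items():
        c=np.array([(160-X[1])*2.5,(720-X[0])*2.5]).astype(int);g=G(new).astype(float)
        a=g[c[1]-22:c[1]+22,c[0]-25:c[0]+25];w=np.clip(a-(a.min()+a.max())/2,0,None)
        if nm=='s1': w=np.clip((a.min()+a.max())/2-a,0,None)
        yy,xx=np.mgrid[-22:22,-25:25]
        print('  ',nm,'line off mm (dx,dy)',round(-(w*yy).sum()/w.sum()/2.5,1),round(-(w*xx).sum()/w.sum()/2.5,1),int(a.min()),int(a.max()))
E
python3 cmp.py
```

```text
scene red old None new None
near 0.977 shift mm (right=-y,down=-x) (-0.4, 0.0)
far 0.983 shift mm (right=-y,down=-x) (-1.2, 0.0)
slots34 0.944 shift mm (right=-y,down=-x) (-0.8, 0.0)
whole 0.753 shift mm (right=-y,down=-x) (-0.4, 0.0)
   s1 line off mm (dx,dy) 0.0 -1.8 46 222
   s2 line off mm (dx,dy) 0.0 -0.8 0 220
   s3 line off mm (dx,dy) 1.0 -0.3 0 212
   s4 line off mm (dx,dy) -0.4 -0.5 1 233
top red old None new None
near 0.988 shift mm (right=-y,down=-x) (0.0, 0.0)
far 0.995 shift mm (right=-y,down=-x) (-0.8, 0.0)
slots34 0.991 shift mm (right=-y,down=-x) (-0.8, 0.0)
whole 0.815 shift mm (right=-y,down=-x) (-0.8, 0.0)
   s1 line off mm (dx,dy) -3.5 -2.4 114 192
   s2 line off mm (dx,dy) -0.6 1.2 63 161
   s3 line off mm (dx,dy) -1.4 1.6 59 144
   s4 line off mm (dx,dy) 0.7 -1.2 66 161
```

Both pictures agree: nothing moved in x, but the far end has shifted about 0.8 mm off the fence. I'll push again with the narrow side of the fingers, low on the carrier.

```bash
python3 go.py 609.2 141.1 200 -0.112
```

```text
t 68.6 pos [ 437.1 -208.8  206.5] yaw 1.459 q6 -0.51 F [0.1 0.1 0.4] op -0.1
MOVE shift units [-0.88   2.446  0.045] turn units 3.142 (alt -3.14 ) dist 390.0
```

Request:
apply_moves --targets "-0.36 1 0 1 -1;-0.36 1 0 1 -1;-0.36 1 0 1 -1;-0.36 1 0 1 -1;-0.36 1 0 1 -1"

```text
time_s: 69.1
eef_pos: [508.0, -61.8, 206.9]
ee_rot: [-0.943, -2.997, -0.002]
wrist_force: [0.1, -0.2, -0.8]
opening: 0.2
grip_force: 0.0
```

Request:
apply_moves --targets "0.12 0.76 0 1 -1;0.12 0.76 0 1 -1;0.12 0.76 0 1 -1;0.12 0.76 0 1 -1;0.12 0.76 0 1 -1"

```text
time_s: 69.6
eef_pos: [557.6, 38.6, 206.7]
ee_rot: [-1.654, -2.67, 0.0]
wrist_force: [-0.2, 0.1, 0.2]
opening: 0.4
grip_force: 0.0
```

Request:
apply_moves --targets "0.47 0.61 0 1 -1;0.47 0.61 0 1 -1;0.47 0.61 0 1 -1;0.47 0.61 0 1 -1;0.47 0.61 0 1 -1;0.47 0.61 0 1 -1"

```text
time_s: 70.2
eef_pos: [608.5, 140.3, 207.0]
ee_rot: [2.263, 2.179, -0.0]
wrist_force: [1.6, 0.1, -0.4]
opening: -0.0
grip_force: 0.0
```

```bash
python3 go.py 609.2 141.1 60 -0.112
```

```text
t 70.2 pos [608.5 140.3 207. ] yaw -0.038 q6 1.7 F [ 1.6  0.1 -0.4] op -0.0
MOVE shift units [0.006 0.005 0.98 ] turn units 0.149 (alt -6.13 ) dist 147.0
```

Request:
apply_moves --targets "0.02 0.005 0 0.15 -1;0.02 0.005 0.3 0.15 -1;0.02 0.005 0.6 0.15 -1;0.02 0.005 0.9 0.15 -1;0.02 0.005 1 0.15 -1;0.02 0.005 1 0.15 -1"

```text
time_s: 70.8
eef_pos: [607.9, 142.5, 54.4]
ee_rot: [-2.343, -2.088, 0.006]
wrist_force: [-0.5, -0.3, 0.1]
opening: -0.1
grip_force: 0.0
```

Request:
apply_moves --targets "0 0 0.08 0 -1;0 0 0.1 0 -1;0 0 0.1 0 -1;-0.08 0 0.1 0 -1;-0.13 0 0.1 0 -1;-0.16 0 0.1 0 -1;-0.18 0 0.1 0 -1;-0.19 0 0.1 0 -1;-0.2 0 0.1 0 -1;-0.2 0 0.1 0 -1"

```text
time_s: 71.8
eef_pos: [606.3, 113.7, 41.8]
ee_rot: [-2.347, -2.088, -0.0]
wrist_force: [-0.6, -0.1, -0.1]
opening: 0.3
grip_force: 0.0
```

Request:
apply_moves --targets "-0.01 0 0 0 -1;-0.01 0 0 0 -1;-0.015 0 0 0 -1;-0.015 0 0 0 -1"

```text
time_s: 72.2
eef_pos: [606.0, 111.7, 41.8]
ee_rot: [-2.347, -2.089, -0.0]
wrist_force: [0.3, 4.5, -0.1]
opening: -0.0
grip_force: 1.8
```

Request:
apply_moves --targets "-0.01 0 0 0 -1;-0.01 0 0 0 -1;-0.015 0 0 0 -1;-0.015 0 0 0 -1"

```text
time_s: 72.6
eef_pos: [606.0, 110.9, 42.0]
ee_rot: [-2.344, -2.089, -0.005]
wrist_force: [1.8, 12.8, 0.6]
opening: 0.0
grip_force: 5.9
```

Request:
apply_moves --targets "-0.007 0 0 0 -1;-0.007 0 0 0 -1;-0.007 0 0 0 -1"

```text
time_s: 72.9
eef_pos: [606.0, 110.8, 42.2]
ee_rot: [-2.343, -2.089, -0.007]
wrist_force: [0.9, 16.5, 1.6]
opening: 0.1
grip_force: 8.2
```

Request:
apply_moves --targets "0.1 0 0 0 -1;0.2 0 0 0 -1;0.2 0 -0.3 0 -1;0.2 0 -0.6 0 -1;0.2 0 -1 0 -1;0.2 0 -1 0 -1;0.5 0 -1 0 0;0.8 0 -1 0 0;1 -0.07 -1 0 0;1 -0.07 -1 0 0"

```text
time_s: 73.9
eef_pos: [611.5, 262.3, 190.8]
ee_rot: [-2.342, -2.093, 0.002]
wrist_force: [-0.5, 0.5, -1.0]
opening: 42.7
grip_force: 0.0
```

Request:
apply_moves --targets "0 0 0 -0.3 0;0 0 0 -0.6 0;0 0 0 -0.9 0;0 0 0 -1 0;0 0 0 -1 0"

```text
time_s: 74.4
eef_pos: [612.6, 257.9, 191.3]
ee_rot: [1.757, 2.604, -0.002]
wrist_force: [-0.3, -0.0, -0.1]
opening: 42.7
grip_force: 0.0
```

Request:
apply_moves --targets "0 0 0 -0.3 0;0 0 0 -0.6 0;0 0 0 -0.9 0;0 0 0 -1 0;0 0 0 -1 0"

```text
time_s: 74.9
eef_pos: [612.6, 258.0, 191.6]
ee_rot: [-1.061, -2.957, 0.001]
wrist_force: [-0.3, -0.3, -0.1]
opening: 42.8
grip_force: 0.0
```

Request:
apply_moves --targets "0 0 0 -0.3 0;0 0 0 -0.6 0;0 0 0 -0.9 0;0 0 0 -1 0;0 0 0 -1 0"

```text
time_s: 75.4
eef_pos: [612.6, 258.2, 191.6]
ee_rot: [-0.298, -3.127, 0.001]
wrist_force: [0.1, -0.6, -0.0]
opening: 42.8
grip_force: 0.0
```

```bash
python3 go.py 612.5 269.3 111 1.459; python3 cmp.py
```

```text
t 75.4 pos [612.6 258.2 191.6] yaw 1.381 q6 0.46 F [ 0.1 -0.6 -0. ] op 42.8
MOVE shift units [0.015 0.073 0.538] turn units -0.156 (alt 6.13 ) dist 81.0
scene red old None new None
near 0.971 shift mm (right=-y,down=-x) (1.6, 0.4)
far 0.982 shift mm (right=-y,down=-x) (1.2, 0.4)
slots34 0.942 shift mm (right=-y,down=-x) (1.6, 0.0)
whole 0.752 shift mm (right=-y,down=-x) (1.6, 0.4)
   s1 line off mm (dx,dy) -0.1 -2.0 46 217
   s2 line off mm (dx,dy) -0.1 -1.2 0 210
   s3 line off mm (dx,dy) 1.0 -0.5 0 208
   s4 line off mm (dx,dy) -0.5 -1.2 0 220
top red old None new None
near 0.958 shift mm (right=-y,down=-x) (2.4, 0.4)
far 0.994 shift mm (right=-y,down=-x) (1.2, 0.4)
slots34 0.986 shift mm (right=-y,down=-x) (1.6, 0.4)
whole 0.806 shift mm (right=-y,down=-x) (1.2, 0.4)
   s1 line off mm (dx,dy) -3.4 -1.3 110 178
   s2 line off mm (dx,dy) -1.3 1.4 60 135
   s3 line off mm (dx,dy) -1.3 2.3 57 133
   s4 line off mm (dx,dy) -0.3 -1.0 61 145
```

The re-push closed a gap to the fence of about 1.5 mm. In x it may be about 0.4 mm off, so I'll also redo the end push.

Request:
apply_moves --targets "0.59 -0.3 0 -0.156 -1;0.59 -0.6 0 -0.156 -1;0.59 -1 0 -0.156 -1;0.59 -1 0 -0.156 -1;0.59 -1 0.2 -0.156 -1;0.59 -1 0.4 -0.156 -1;0.59 -1 0.4 -0.156 -1"

```text
time_s: 76.2
eef_pos: [495.7, 126.9, 129.1]
ee_rot: [-0.176, -3.131, 0.001]
wrist_force: [-0.8, -0.2, 0.2]
opening: 0.1
grip_force: 0.0
```

```bash
python3 go.py 486 92.6 42 1.459
```

```text
t 76.2 pos [495.7 126.9 129.1] yaw 1.458 q6 0.2 F [-0.8 -0.2  0.2] op 0.1
MOVE shift units [ 0.036 -0.234  0.581] turn units -0.001 (alt 6.28 ) dist 94.0
```

Request:
apply_moves --targets "0.036 -0.1 0 0 -1;0.036 -0.234 0 0 -1;0.036 -0.234 0.3 0 -1;0.036 -0.234 0.5 0 -1;0.036 -0.234 0.58 0 -1;0.036 -0.234 0.58 0 -1;-0.05 -0.234 0.58 0 -1;-0.09 -0.234 0.58 0 -1;-0.11 -0.234 0.58 0 -1;-0.12 -0.234 0.58 0 -1;-0.125 -0.234 0.58 0 -1;-0.125 -0.234 0.58 0 -1"

```text
time_s: 77.4
eef_pos: [511.0, 90.6, 45.3]
ee_rot: [-0.171, -3.134, 0.0]
wrist_force: [-10.1, -0.0, 6.4]
opening: 0.2
grip_force: 4.6
```

Request:
apply_moves --targets "-0.007 0 0 0 -1;-0.007 0 0 0 -1;-0.014 0 0 0 -1;-0.014 0 0 0 -1;-0.02 0 0 0 -1;-0.02 0 0 0 -1"

```text
time_s: 78.0
eef_pos: [511.1, 90.6, 45.1]
ee_rot: [-0.17, -3.129, 0.0]
wrist_force: [-21.2, 1.4, 14.5]
opening: -0.3
grip_force: 10.7
```

Request:
apply_moves --targets "0.05 0 0 0 -1;0.1 0 0 0 -1;0.1 0 -0.4 0 -1;0.1 0 -0.7 0 -1;0.1 0 -1 0 -1;0.1 0.3 -1 0 -1;-0.2 0.6 -1 0 0;-0.54 1 -1 0 0;-0.54 1 -1 0 0;-0.54 1 -1 0 0;-0.54 1 -1 0 0"

```text
time_s: 79.1
eef_pos: [612.6, 231.0, 194.0]
ee_rot: [-0.17, -3.136, 0.001]
wrist_force: [-0.4, -0.4, 0.4]
opening: 42.7
grip_force: 0.0
```

```bash
python3 go.py 612.5 269.3 111 1.459;python3 cmp.py | grep -v line
```

```text
t 79.1 pos [612.6 231.  194. ] yaw 1.463 q6 0.34 F [-0.4 -0.4  0.4] op 42.7
MOVE shift units [0.028 0.254 0.553] turn units 0.007 (alt -6.28 ) dist 91.0
scene red old None new None
near 0.971 shift mm (right=-y,down=-x) (1.6, 0.4)
far 0.985 shift mm (right=-y,down=-x) (1.2, 0.0)
slots34 0.945 shift mm (right=-y,down=-x) (1.2, 0.0)
whole 0.755 shift mm (right=-y,down=-x) (1.6, 0.0)
top red old None new None
near 0.958 shift mm (right=-y,down=-x) (2.4, 0.0)
far 0.992 shift mm (right=-y,down=-x) (1.2, 0.0)
slots34 0.984 shift mm (right=-y,down=-x) (1.6, 0.0)
whole 0.808 shift mm (right=-y,down=-x) (1.2, 0.0)
```

The carrier is home against both stops. Now I'll grip the fin and shut the hood.

Request:
apply_moves --targets "0.02 0.15 0 0 0;0.02 0.25 0 0 0;0.02 0.25 0 0 0;0.02 0.25 0.2 0 0;0.02 0.25 0.4 0 0;0.02 0.25 0.55 0 0;0.02 0.25 0.55 0 0;0.02 0.25 0.55 0 -1;0.02 0.25 0.55 0 -1;0.02 0.25 0.55 0 -1;0.02 0.25 0.55 0 -1;0.02 0.25 0.55 0 -1"

```text
time_s: 80.4
eef_pos: [614.3, 268.1, 114.3]
ee_rot: [0.172, 3.134, 0.001]
wrist_force: [-0.6, -1.2, 6.1]
opening: 13.0
grip_force: 37.4
```

Request:
apply_moves --targets "0 -0.15 0 0 -1;0 -0.3 0 0 -1;0 -0.45 0 0 -1;0 -0.6 0 0 -1;0 -0.75 0 0 -1;0 -0.9 0 0 -1;0 -1 0 0 -1;0 -1 0 0 -1"

```text
time_s: 81.2
eef_pos: [596.1, 117.4, 114.3]
ee_rot: [0.174, 3.137, -0.0]
wrist_force: [-9.6, -0.5, 11.2]
opening: 13.1
grip_force: 38.0
```

```bash
python3 go.py 592.9 85.4 111 1.459
```

```text
t 81.2 pos [596.1 117.4 114.3] yaw 1.46 q6 0.17 F [-9.6 -0.5 11.2] op 13.1
MOVE shift units [-0.002 -0.214  0.022] turn units 0.002 (alt -6.28 ) dist 32.0
```

Request:
apply_moves --targets "0.01 -0.08 0 0 -1;0.01 -0.14 0 0 -1;0.01 -0.18 0 0 -1;0.012 -0.2 0 0 -1;0.012 -0.215 0 0 -1;0.012 -0.225 0 0 -1;0.012 -0.225 0 0 -1"

```text
time_s: 81.9
eef_pos: [592.3, 85.6, 114.3]
ee_rot: [0.172, 3.134, 0.001]
wrist_force: [-2.3, 0.0, 8.5]
opening: 12.6
grip_force: 37.7
```

Request:
apply_moves --targets "0 -0.007 0 0 -1;0 -0.007 0 0 -1;0 -0.014 0 0 -1;0 -0.014 0 0 -1"

```text
time_s: 82.3
eef_pos: [592.2, 85.4, 114.3]
ee_rot: [0.17, 3.134, 0.006]
wrist_force: [-2.2, 9.8, 8.1]
opening: 12.7
grip_force: 37.6
```

The hood is shut: 9.8 N against the stop after 185 mm of travel. Next is the button.

Request:
apply_moves --targets "0 0.01 0 0 -0.4;0 0.01 0 0 -0.3;0 0.01 0 0 -0.3;0 0.01 -0.3 0 -0.3;0 0.01 -0.5 0 -1;0 0.01 -0.5 0 -1"

```text
time_s: 82.9
eef_pos: [593.4, 84.8, 191.7]
ee_rot: [0.171, 3.13, 0.0]
wrist_force: [-0.1, 0.8, 0.5]
opening: 1.5
grip_force: 0.0
```

```bash
python3 - <<'E'
from seg import *
P=[cap('scene'),cap('top')];uv=[]
for p in P:
    h=hsv(p);m=(abs(h[...,0].astype(int)-65)<15)&(h[...,1]>120)&(h[...,2]>70)
    for s,c,_ in cc(m):
        if 240<c[0]<275 and 160<c[1]<220: uv.append(c);print(s,c)
try: print(tri(P,uv))
except Exception as e: print(e)
t=[258.0,201.3],[260.3,178.4]
print('earlier',tri(P,t),ray(P[0],t[0],98),ray(P[1],t[1],98))
E
python3 go.py 514 -9 150 1.459
```

```text
[255 198   7   7  40] [258.025 201.225]
[258 176   6   6  27] [260.25925926 178.25925926]
(array([513.92079717, -15.94057674, 105.59391523]), np.float64(1.4561236927128174))
earlier (array([513.61254792, -16.00411716, 104.78597458]), np.float64(1.3155015741525835)) [509.11242023 -14.97503549  98.        ] [515.00483144 -15.2379049   98.        ]
t 83.0 pos [591.9  84.8 187.7] yaw 1.461 q6 0.11 F [ 0.2  0.6 -0.6] op 0.1
MOVE shift units [ 0.448 -0.678  0.251] turn units 0.005 (alt -6.28 ) dist 128.0
```

Request:
apply_moves --targets "0.2 -0.3 0 0 -1;0.446 -0.723 0 0 -1;0.446 -0.723 0 0 -1;0.446 -0.723 0.2 0 -1;0.446 -0.723 0.4 0 -1;0.446 -0.723 0.5 0 -1;0.446 -0.723 0.53 0 -1;0.446 -0.723 0.53 0 -1"

```text
time_s: 83.8
eef_pos: [512.0, -15.6, 107.0]
ee_rot: [-0.172, -3.134, 0.0]
wrist_force: [-3.2, -1.3, 4.0]
opening: -0.0
grip_force: 2.1
```

```bash
python3 go.py 513.5 -15.5 100 1.459
```

```text
t 83.8 pos [512.  -15.6 107. ] yaw 1.461 q6 -0.08 F [-3.2 -1.3  4. ] op -0.0
MOVE shift units [-0.01   0.002  0.047] turn units 0.004 (alt -6.28 ) dist 7.0
```

Request:
apply_moves --targets "0 0 0.015 0 -1;0 0 0.03 0 -1;0 0 0.04 0 -1;0 0 0.05 0 -1;0 0 0.055 0 -1;0 0 0.055 0 -1"

```text
time_s: 84.4
eef_pos: [512.9, -15.6, 105.0]
ee_rot: [0.171, 3.133, -0.002]
wrist_force: [-23.5, 2.1, 64.2]
opening: -0.0
grip_force: 31.7
```

Request:
apply_moves --targets "0 0 -0.05 0 -1;0 0 -0.055 0 -1;0 0 -0.055 0 -1;0 0 -0.055 0 -1"

```text
time_s: 84.8
eef_pos: [513.3, -15.5, 107.6]
ee_rot: [-0.172, -3.137, 0.0]
wrist_force: [-0.0, -0.5, 5.1]
opening: 0.2
grip_force: 1.9
```

Request:
apply_moves --targets "0 0 -0.02 0 -1;0 0 -0.02 0 -1;0 0 -0.02 0 -1"

```text
time_s: 85.1
eef_pos: [513.3, -15.5, 110.6]
ee_rot: [-0.172, -3.137, -0.0]
wrist_force: [0.3, -0.4, 1.9]
opening: 0.2
grip_force: 1.1
```

Request:
apply_moves --targets "0 0 -0.03 0 -1;0 0 -0.03 0 -1;0 0 -0.03 0 -1"

```text
time_s: 85.4
eef_pos: [513.2, -15.4, 115.3]
ee_rot: [-0.171, -3.137, -0.0]
wrist_force: [0.4, -0.5, -0.4]
opening: 0.3
grip_force: 0.0
```

The spring profile, about 112 mm free down to a hard stop near 106 mm, confirms the button went fully down. I'll retreat and hand in.

Request:
apply_moves --targets "0 0 -0.3 0 -1;0 0 -0.6 0 -1;0.3 0 -0.7 0 -1;0.3 0 -0.7 0 -1;0.3 0 -0.7 0 -1"

```text
time_s: 85.9
eef_pos: [468.2, -10.5, 220.8]
ee_rot: [0.172, 3.135, -0.0]
wrist_force: [0.3, -0.1, -0.4]
opening: 0.1
grip_force: 0.0
```

```bash
python3 - <<'E'
from h import *
t=cap('top');s=cap('scene')
for p in(t,s): print([(np.round(ray(p,d['position'],128)[:2],1),round(d['confidence'],2)) for d in models.tip_of(p,'hood_grip')[:2]])
print(robot.finish_job())
E
```

```text
[(array([578.5,  84.6]), 0.84), (array([ 513.8, -316.3]), 0.58)]
[(array([577.5,  78.2]), 0.75)]
the job is handed in; nothing more can be done
None
```

The job is handed in, but the verdict came back as None: the carrier was pushed home, the blank is in slot 1 with three trials in slots 2–4, the hood is shut and the start button was pressed fully down, though trial 3 briefly jammed and a finger knuckle brushed a seated cell, both put right before shutting.

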